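# Turn the sorting insert round and stand the counting sticks in its cups

## Task

The teal sorting insert is the wrong way round in its white housing: lift it out by its plate, turn it half a turn and set it back fully down, with its red mark at the end where the housing has its red mark. Then stand every brown stick upright in the cup with the brown collar and every white stick in the cup with the white collar (leaning on the rim is fine), and leave everything else on the table where it is.

Things in the scene. Friction and masses are not known exactly. Their poses are not given: they have to be found in the camera images.
- housing: white open tray fixed to the table, outside 185 x 146 x 45 mm, inside 173 x 134 mm, walls 6 mm, floor 4 mm thick. Origin at the centre of its underside on the table; x along its length, towards the end wall with the red mark; z up.
- housing_red (a point): middle of the top edge of the housing's red-marked end wall (89.5 mm along the housing's +x, 45 mm high).
- insert: loose teal insert, 168 x 129 mm, 350 g, 2.5 mm play all round in the housing; its lowest 6 mm is 3 mm smaller all round. Origin at the centre of its underside (4 mm above the table when seated); x along its length towards its red-marked end; z up. Towards +x two cups side by side, rims 85 mm above the underside; towards -x an empty shallow tray, walls 36 mm.
- plate_top (a point): top centre of the insert's lifting plate (black top edge) across its middle: 120 mm above the insert's underside, 35 mm above the cup rims; plate 12 mm thick along insert x, 64 mm wide along insert y; grip it across its thickness. The insert's weight acts within 8 mm of the plate.
- insert_red (a point): foot of the insert's red-marked end face (the face of the two cups), 84 mm along the insert's +x, 4 mm above its underside; the red mark itself is a strip 24 mm wide that runs up the middle of this face to the rim, between the two collars.
- cup_brown (a point): centre of the inner floor of the cup with the brown collar, at (53, 31.25, 8) mm in the insert's frame. Inside 54 mm (insert x) by 58 mm (insert y), 77 mm deep, walls 4 mm.
- cup_white (a point): centre of the inner floor of the cup with the white collar, at (53, -31.25, 8) mm in the insert's frame. Same size as the brown cup.
- brown1: brown square stick, 180 x 16 x 16 mm, 35 g (hidden variation), lying flat on the table at the start; origin at its middle (8 mm above the table as it lies), x along its length, both ends alike. May be absent (None).
- brown2: brown square stick, 180 x 16 x 16 mm, 35 g (hidden variation), lying flat on the table at the start; origin at its middle (8 mm above the table as it lies), x along its length, both ends alike. May be absent (None).
- brown3: brown square stick, 180 x 16 x 16 mm, 35 g (hidden variation), lying flat on the table at the start; origin at its middle (8 mm above the table as it lies), x along its length, both ends alike. May be absent (None).
- white1: white square stick, 180 x 16 x 16 mm, 35 g (hidden variation), lying flat on the table at the start; origin at its middle (8 mm above the table as it lies), x along its length, both ends alike. May be absent (None).
- white2: white square stick, 180 x 16 x 16 mm, 35 g (hidden variation), lying flat on the table at the start; origin at its middle (8 mm above the table as it lies), x along its length, both ends alike. May be absent (None).
- balls_red: bystander: clear box 90 x 120 x 45 mm of red balls (all one piece); origin under its centre. Do not move.
- balls_orange: bystander: clear box 80 x 110 x 35 mm of orange balls. Do not move.
- balls_green: bystander: clear box 80 x 110 x 35 mm of green balls. Do not move.
- calculator: bystander: dark calculator 130 x 75 x 14 mm. Do not move.
- stapler: bystander: red and black stapler 140 x 34 x 42 mm. Do not move.
- power_strip: bystander: white power strip 190 x 45 x 32 mm. Do not move.
Mind the look-alikes: they are no part of the job. Leave any yellow look-alike of the white2 alone.

How it is judged:
On the way, in this order (a step that is already met when the one before it is completed fails the run):
1. the insert is lifted clear of the housing (z of insert in the frame of housing above 0.05 m), for 0.1 s.
2. the insert sits fully down in the housing, turned half round (red marks at the same end), and is let go (x of insert_red in the frame of housing above 0.075 m and z of insert in the frame of housing below 0.008 m and angle between the z axis of insert and the z axis of housing, either way round below 0.05 rad and contact force between the fingers and insert below 0.3 N), for 0.3 s.
At the end, for the whole second after the job is handed in: Insert fully down in the housing (within 4 mm, level within 3 deg), red marks at the same end; every stick present stands within 40 deg of upright, its middle within 40 mm of its colour's cup axis and 50 to 105 mm above the cup floor; all at rest and let go (all of step 2 and linear speed of insert below 0.03 m/s and angle between the x axis of each of brown1, brown2, brown3, white1, white2 and the z axis of insert, either way round below 0.7 rad and x of brown1 in the frame of cup_brown between -0.04 and 0.04 m and y of brown1 in the frame of cup_brown between -0.042 and 0.042 m and z of brown1 in the frame of cup_brown between 0.05 and 0.105 m and linear speed of each of brown1, brown2, brown3, white1, white2 below 0.1 m/s and x of brown2 in the frame of cup_brown between -0.04 and 0.04 m and y of brown2 in the frame of cup_brown between -0.042 and 0.042 m and z of brown2 in the frame of cup_brown between 0.05 and 0.105 m and x of brown3 in the frame of cup_brown between -0.04 and 0.04 m and y of brown3 in the frame of cup_brown between -0.042 and 0.042 m and z of brown3 in the frame of cup_brown between 0.05 and 0.105 m and x of white1 in the frame of cup_white between -0.04 and 0.04 m and y of white1 in the frame of cup_white between -0.042 and 0.042 m and z of white1 in the frame of cup_white between 0.05 and 0.105 m and x of white2 in the frame of cup_white between -0.04 and 0.04 m and y of white2 in the frame of cup_white between -0.042 and 0.042 m and z of white2 in the frame of cup_white between 0.05 and 0.105 m); the robot touches nothing.
It fails at once if a bystander (ball box, calculator, stapler or power strip) is pushed more than 3 cm (distance of any of balls_red, balls_orange, balls_green, calculator, stapler, power_strip from where it was at the start of the episode above 0.03 m).
Of brown1, brown2, brown3, white1, white2 only 4 to 5 are there at a start; the rules pass over those that are not, and their reading is None.
At some moment in a run one of brown1, brown2, brown3, white1, white2 may be knocked a few centimetres aside while the robot is not near it.
Once in a run the grip may slacken for a moment while it holds something.
It also fails if it takes over 210 s, if anything falls off the work surface, if the arm or the gripper's body presses on something with over 40 N, if the wrist force passes 120 N, or if a joint passes its speed limit or range.

## Robot

A 6-joint arm with a two-finger parallel gripper is mounted at the origin on the work surface. World frame = base frame: x ahead of the robot, y to its left, z up, the work surface at z = 0. Lengths are in m, angles in rad, forces in N, time in s.
With the tool pointing down it reaches from about 0.425 to 0.95 m from the base axis. Payload 3.5 kg.
Tool frame: the origin (TCP) lies midway between the tips of the shut fingers; the grasp point (between the pads) lies behind it (robot.tcp_to_grasp is the z of the grasp point in the tool frame, in m); z points along the fingers, y is the direction in which the jaws open and shut (so a half turn about z gives the same grasp; the last joint's range is limited). The gripper opens to 85 mm and grips with 20 to 120 N. Pads are 22 mm wide; open, the fingers measure 114 mm over their backs; the gripper's body (76 mm by 85 mm) begins 54 mm behind the grasp point. The pads swing forward as they close: fully open they stand 13 mm farther back than shut.
Start: joints at [1.167, 0.286, 1.577, -0, 1.279, -0.15], TCP at [0.169, 0.653, 0.231] pointing down, gripper open.
Joint ranges: [-2.77, 2.77], [-0.9, 2.22], [0.21, 2.48], [-1.53, 4.67], [0.24, 2.81], [-2.84, 2.84]. Speed limits (rad/s): [2.79, 2.79, 3.14, 3.14, 3.14, 3.14].

## Interface

Orientations are given as a unit quaternion [w, x, y, z].
In Python, from bench import robot, camera, camera_info, workorder gives the robot as it stands. The module is installed in compiled form; this text tells all that it offers.
- The arm moves only by the tool drive_tool, never from a script. Its argument "commands" is text: rows parted by semicolons, each of 7 numbers parted by spaces: the shift along the tool's x, y, z in mm, then the turn, a rotation vector about the tool's x, y, z in rad, then the closure, from 0 (fully open) to 1 (shut). In form: tx ty tz rx ry rz jaw; .... A call has 1 to 12 rows; each row is the pose to reach, as a shift and turn from the pose commanded when the call began, along the tool's axes at that moment; what a row does not reach only later rows make up. A row lasts 1/12 s, in which the tool goes at most 41.7 mm and 7.16 degrees, less where a joint would pass 70% of its speed; a pose out of reach is approached as far as the arm can. A call with a gripper value outside its range is refused whole. The fingers move at their own pace and stop on an object; "squeeze" is the grip in N (left out, the last holds). Time passes only in rows, so rows that repeat a pose let the fingers close. It gives the time, the measured TCP pose, the force and the opening at its end, in the units of the state.
- robot.state(): the state, without advancing time (a new reading comes with each control period).
- camera(name): name is "side" or "top" or "wrist"; returns the picture (384x512x3 uint8, red, green, blue); there is no depth.
- camera_info(name): a dict with "mtx" (3x3 intrinsics, pixels), "R" (3x3) and "t" (3): a world point X has camera coordinates R X + t. Camera axes: x right, y down, z forward; pixel columns grow to the right and rows downward; lengths in m; the calibration is good to about 2 mm. A picture is of the moment at which its call begins: read the wrist's pose just before it. camera_info takes no time and is no camera call; for the wrist camera it gives the pose at the moment of the call.
- workorder.sign_off(): hands the job in, once; it reports no verdict.
The state is a dict: "clock": time; "joint_positions": joint angles; "dq": joint speeds; "joint_torque": joint torques, N m; "ee_pos": TCP position; "eef_rot": TCP orientation; "ft_force": force on the tool from outside, world axes, zero at the start; "torque": the same for the moment, N m; "opening": opening from 0.0 (shut) to 1.0 (fully open).
Only numpy, scipy, OpenCV 4.12 (cv2) and the standard library are available. Lean on these libraries where they do the work, as an engineer would, in place of code of your own. Each camera call takes 0.05 s, during which the arm holds its last target. There are 200 camera calls.

## Working session

There is one attempt and no reset: what is moved stays moved. The work goes in short steps, Python scripts to look and compute and a tool call to move; the robot and the scene stay as the last step left them, time stands still between calls to the robot, and variables do not carry over. Pictures are saved under pics/ and viewed, about 12 in all and at most 16, crops included, and the job is handed in when it is done.

Besides the shell and the picture viewer there is one more tool, called after "Emit:" as name(argument=value, ...), one argument or row to a line, values as JSON. drive_tool: Moves the arm, as the interface text tells. Its arguments: {"type":"object","properties":{"commands":{"type":"string"},"squeeze":{"type":"number"}},"required":["commands"]}

```bash
mkdir -p pics; cat > h.py <<'E'
import numpy as np, cv2
from bench import robot, camera, camera_info, workorder
from scipy.spatial.transform import Rotation as Rn
def ray(ci,px):
    K,R,t=[np.array(ci[k],float) for k in("mtx","R","t")]
    return -R.T@t, R.T@np.linalg.inv(K)@np.array([px[0],px[1],1.])
def plane(ci,px,z):
    o,d=ray(ci,px); return o+d*(z-o[2])/d[2]
def proj(ci,X):
    K,R,t=[np.array(ci[k],float) for k in("mtx","R","t")]
    p=K@(R@np.array(X,float)+t); return p[:2]/p[2]
def save(img,n,box=None,s=1):
    if box: img=img[box[1]:box[3],box[0]:box[2]]
    cv2.imwrite("pics/"+n,cv2.resize(img[:,:,::-1],None,fx=s,fy=s,interpolation=cv2.INTER_CUBIC))
def pose():
    s=robot.state(); q=s["eef_rot"]; return np.array(s["ee_pos"]),Rn.from_quat([q[1],q[2],q[3],q[0]])
E
python3 - <<'E'
from h import *
s=robot.state(); print(s, getattr(robot,'tcp_to_grasp',None))
a=camera("top"); b=camera("side"); np.save("top0.npy",a); np.save("side0.npy",b)
for n in("top","side"):
    c=camera_info(n); print(n,ray(c,(256,192)),proj(c,(0.6,0,0)))
save(a,"top0.png",None,1.56); save(b,"side0.png",None,1.56)
E
```

```text
{'clock': 0.0, 'joint_positions': array([ 1.16701468e+00,  2.87188812e-01,  1.57815929e+00, -7.61627163e-06,
        1.27861118e+00, -1.49982380e-01]), 'dq': array([-6.88618929e-04,  5.61150345e-04,  2.16971185e-03, -4.45437289e-04,
        3.05766633e-04, -3.00539193e-05]), 'joint_torque': array([ 9.59272038e-04, -4.05977225e+01, -2.92633402e+01,  7.53660014e-07,
        5.94314173e-03,  8.86444923e-06]), 'ee_pos': array([0.16918356, 0.65277975, 0.22994134]), 'eef_rot': array([-3.19961059e-04,  1.26558138e-01,  9.91958486e-01, -1.13923953e-03]), 'ft_force': array([-1.01362932, -0.79630121, -0.25634705]), 'torque': array([ 0.04887164,  0.00866734, -0.05363497]), 'opening': 0.9980081662827595} -0.0187
top (array([0.40320227, 0.18439843, 1.5832252 ]), array([ 0.11872502, -0.02397292, -0.99269902])) [296.28119209 189.0193468 ]
side (array([-0.16312582, -0.69329241,  1.15396807]), array([ 0.48331249,  0.57193243, -0.66310055])) [296.97408276 249.77676008]
```

View pics/top0.png

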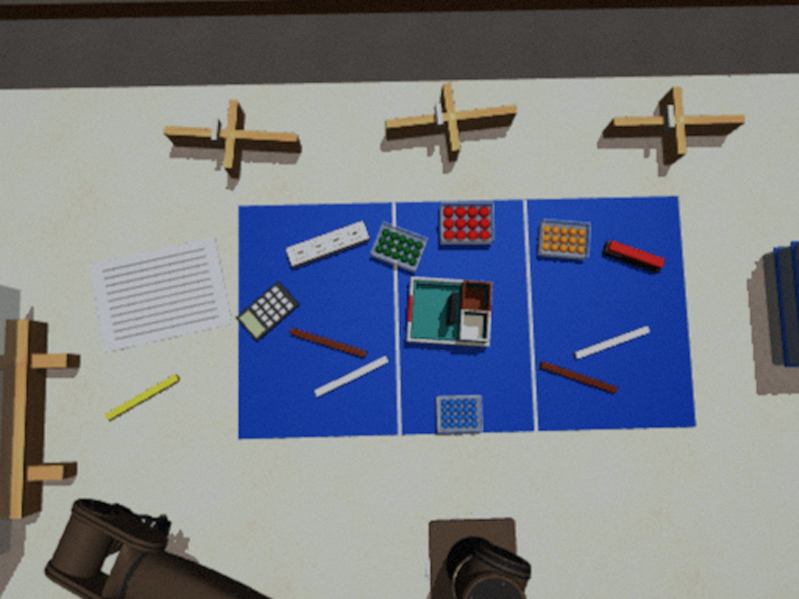

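View pics/side0.png

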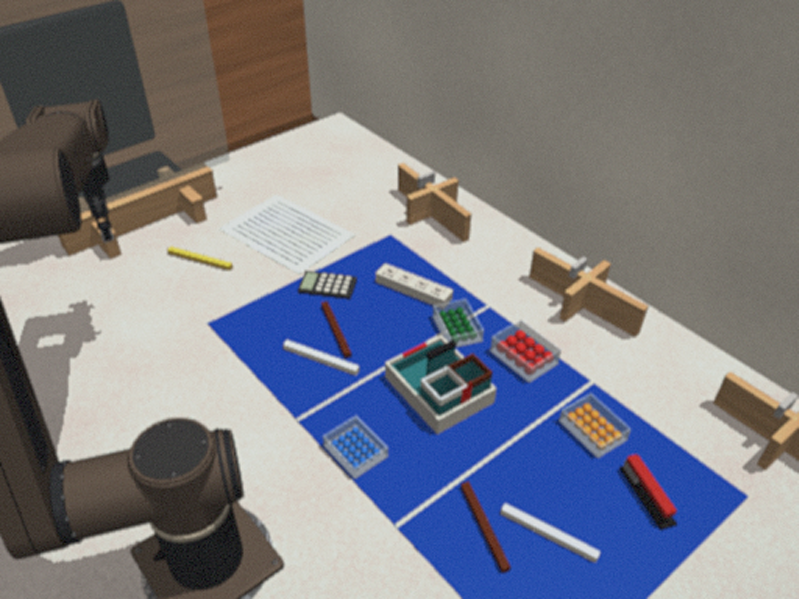

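Top: the housing sits at about (449,312) with its red mark on the left end. The insert's cups are on the right and its black plate is at about (455,308). Sticks on the mat: brown (328,343) and (578,377), white (350,376) and (612,341). The yellow stick at (142,397) is the decoy.

```bash
python3 - <<'E'
from h import *
a=np.load("top0.npy"); ci=camera_info("top"); hsv=cv2.cvtColor(a,cv2.COLOR_RGB2HSV).astype(int)
H,S,V=hsv[...,0],hsv[...,1],hsv[...,2]
for c,x in (("mat corner",(153,131)),):print(c,plane(ci,x,0))
mat=np.zeros(H.shape,bool); mat[128:282,152:446]=1
masks={"brown":((H<12)|(H>172))&(S>100)&(V<150)&(V>40),"white":(S<70)&(V>120),"red":((H<8)|(H>172))&(S>170)&(V>130)}
for n,m in masks.items():
    m=(m&mat).astype(np.uint8)
    cs,_=cv2.findContours(m,cv2.RETR_EXTERNAL,cv2.CHAIN_APPROX_NONE)
    for c in cs:
        if cv2.contourArea(c)<25: continue
        z={"brown":.016,"white":.016,"red":.045}[n]
        w=np.array([plane(ci,p[0],z)[:2]*1000 for p in c],np.float32)
        r=cv2.minAreaRect(w); b=cv2.boxPoints(r); e=max((b[1]-b[0],b[2]-b[1]),key=np.linalg.norm)
        print(n,c.mean(0)[0].round(),"ctr",np.round(r[0],1),"size",np.round(r[1],1),"az",round(np.degrees(np.arctan2(e[1],e[0]))%180,1))
# housing contour at z=.045
m=((S<70)&(V>120)); 
save(a,"house.png",(245,160,330,240),8)
E
```

```text
mat corner [0.82669745 0.5180689  0.        ]
brown [370. 242.] ctr [ 404.5 -254. ] size [175.4  12.9] az 69.5
brown [210. 219.] ctr [496.7 312.3] size [174.3  12.6] az 71.0
brown [305. 189.] ctr [596.6 -28.1] size [65.2 64.1] az 84.2
brown [301. 142.] ctr [768.1 -12.6] size [106.4  77.9] az 88.7
white [293. 265.] ctr [329.5  20.1] size [98.3 76.3] az 88.6
white [225. 241.] ctr [419.3 261.1] size [ 17.  177.7] az 114.4
white [392. 219.] ctr [ 482.5 -336.5] size [ 17.4 177.5] az 108.5
white [272. 216.] ctr [513.5  77.4] size [109.5  43.2] az 84.2
white [162. 207.] ctr [544.8 484. ] size [58.6 27.4] az 44.1
white [306. 209.] ctr [524.5 -24.1] size [67.4 79.1] az 173.5
white [176. 194.] ctr [589.7 431.2] size [59.7 12.7] az 39.7
white [276. 180.] ctr [635.7  66. ] size [ 41.8 122.2] az 104.5
white [252. 167.] ctr [683.9 157.8] size [107.3  14.9] az 70.6
white [360. 162.] ctr [ 690.3 -232.3] size [102.1  10.5] az 80.8
white [210. 155.] ctr [727.4 311.4] size [ 44.8 190.6] az 108.9
white [443. 192.] ctr [ 571.5 -514.1] size [ 36.7 481.7] az 175.6
white [303. 247.] ctr [547.9 -10.2] size [1013.3  549.1] az 88.5
white [213. 140.] ctr [806.4 271.8] size [245.1 641.2] az 113.3
red [408. 162.] ctr [ 680.5 -395.8] size [123.7  19.5] az 68.7
```

View pics/house.png

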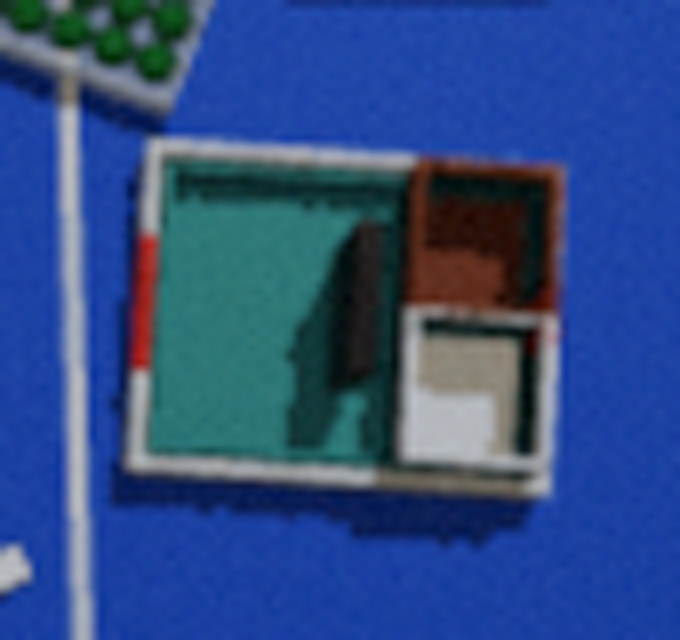

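The crop shows the housing corners at (150,140), (128,472) and (548,496), and the plate's top edge running from about (374,222) to (360,382).

```bash
python3 - <<'E'
from h import *
ci=camera_info("top"); o=lambda x,y:(245+x/8-.5,160+y/8-.5)
P=[plane(ci,o(*p),.045)*1000 for p in((146,138),(125,473),(549,497))]
print(np.round(P,1)); e=P[1]-P[2]; f=P[0]-P[1]; print(np.linalg.norm(e),np.linalg.norm(f),np.degrees(np.arctan2(e[1],e[0])),np.degrees(np.arctan2(f[1],f[0])),"ctr",(P[0]+P[2])/2)
Q=[plane(ci,o(*p),.124)*1000 for p in((372,222),(360,382))]; print(np.round(Q,1),sum(Q)/2, np.linalg.norm(Q[0]-Q[1]))
# side view: plate corners & rims check
sd=camera_info("side"); c=(P[0]+P[2])/2e3
for z in(0,.045,.124):print(z,proj(sd,(c[0],c[1],z))*1.56)
p,R=pose();print(p,R.as_matrix().round(3))
b=np.load("side0.npy"); save(b,"s1.png",(235,210,330,285),8)
E
```

```text
[[640.8 122.   45. ]
 [493.3 135.3  45. ]
 [478.4 -49.3  45. ]]
185.2470667190132 148.05033953772954 85.38149984872133 -5.140374317660117 ctr [559.59982372  36.34061383  45.        ]
[[591.   31.9 124. ]
 [524.1  39.2 124. ]] [557.53408064  35.55417479 124.        ] 67.2402220876999
0 [437.2086246  388.76052174]
0.045 [438.164281   374.08774133]
0.124 [439.9390772  346.83820347]
[0.16920597 0.6528234  0.23008102] [[-0.968  0.251 -0.001]
 [ 0.251  0.968 -0.002]
 [ 0.    -0.002 -1.   ]]
```

View pics/s1.png

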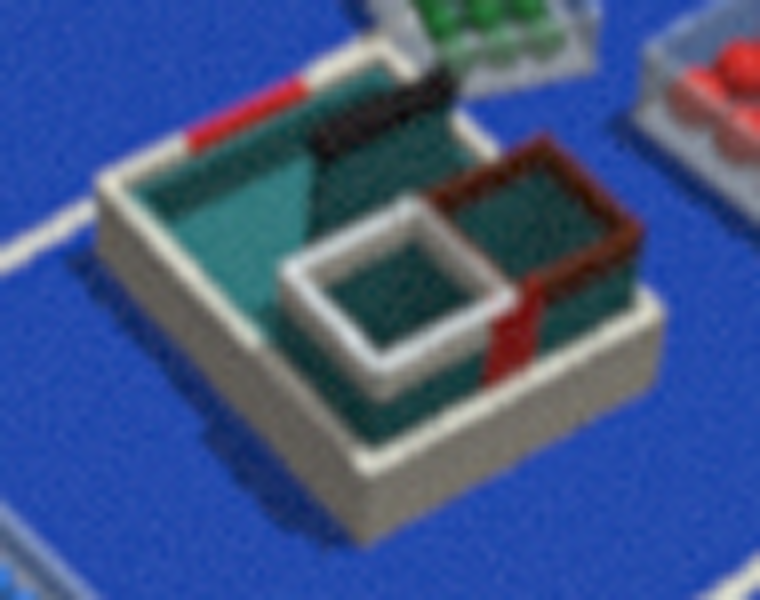

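Emit:
drive_tool(
  commands="-265 -250 0 0 0 -0.08 0;-265 -250 0 0 0 -0.08 0;-265 -250 0 0 0 -0.08 0;-265 -250 0 0 0 -0.08 0;-265 -250 0 0 0 -0.08 0;-265 -250 0 0 0 -0.08 0;-265 -250 0 0 0 -0.08 0;-265 -250 0 0 0 -0.08 0;-265 -250 0 0 0 -0.08 0;-265 -250 0 0 0 -0.08 0",
)

```text
clock: 0.93
ee_pos: [0.3654, 0.3408, 0.2309]
eef_rot: [0.0, 0.09, 0.996, -0.001]
ft_force: [-0.4, 0.3, -0.1]
opening: 1.002
```

```bash
cat > st.py <<'E'
from h import *; import json,sys
s=robot.state(); p,R=pose(); M=R.as_matrix()
json.dump([list(map(float,s["joint_positions"])),list(map(float,p)),M.tolist()],open("log.jsonl","a")); open("log.jsonl","a").write("\n")
print("t",round(s["clock"],2),"q",np.round(s["joint_positions"],3),"p",(p*1000).round(1),"F",np.round(s["ft_force"],1),"op",round(s["opening"],3)); print(M.round(4))
if len(sys.argv)>=4:
    d=np.array(list(map(float,sys.argv[1:4])))-p*1000; print("tool shift",(M.T@d).round(1))
if len(sys.argv)>=5:
    az=np.degrees(np.arctan2(M[1,1],M[0,1])); print("tooly az",az,"rz",-np.radians((float(sys.argv[4])-az+90)%180-90))
E
python3 st.py 557.5 35.6 180 85.1
```

```text
t 0.93 q [ 0.548 -0.106  1.999 -0.002  1.25  -0.842] p [365.4 340.8 230.9] F [-0.4  0.3 -0.1] op 1.002
[[-9.840e-01  1.784e-01  6.000e-04]
 [ 1.784e-01  9.839e-01 -2.100e-03]
 [-9.000e-04 -1.900e-03 -1.000e+00]]
tool shift [-243.4 -266.    51.6]
tooly az 79.72118301871951 rz -0.09387806618552658
```

Emit:
drive_tool(
  commands="-243 -266 20 0 0 -0.094 0;-243 -266 20 0 0 -0.094 0;-243 -266 20 0 0 -0.094 0;-243 -266 20 0 0 -0.094 0;-243 -266 20 0 0 -0.094 0;-243 -266 20 0 0 -0.094 0;-243 -266 20 0 0 -0.094 0;-243 -266 20 0 0 -0.094 0;-243 -266 20 0 0 -0.094 0;-243 -266 20 0 0 -0.094 0;-243 -266 20 0 0 -0.094 0",
)

```text
clock: 1.85
ee_pos: [0.5566, 0.0402, 0.2105]
eef_rot: [-0.001, 0.041, 0.999, 0.0]
ft_force: [-0.4, 0.4, 1.0]
opening: 1.0
```

```bash
python3 st.py 557.5 35.6 180 85.1; python3 - <<'E'
from h import *
c=camera_info("wrist"); a=camera("wrist"); save(a,"w1.png"); print(ray(c,(256,192)))
for X in((.5595,.0363,.045),(.5575,.0356,.124)): print(proj(c,X))
E
```

```text
t 1.85 q [-1.100e-01  4.900e-02  1.886e+00  1.000e-03  1.209e+00 -1.599e+00] p [556.6  40.2 210.5] F [-0.4  0.4  1. ] op 1.0
[[-9.966e-01  8.210e-02 -1.800e-03]
 [ 8.210e-02  9.966e-01  8.000e-04]
 [ 1.800e-03  6.000e-04 -1.000e+00]]
tool shift [-1.3 -4.5 30.5]
tooly az 85.28888247551069 rz 0.0032966210969791903
(array([0.49096537, 0.04564782, 0.35300278]), array([ 0.26593287, -0.0253076 , -0.9636975 ]))
[253.32236879 175.93109936]
[250.93801206 196.76976347]
```

View pics/w1.png

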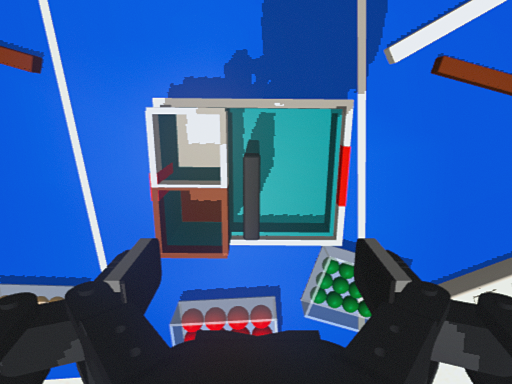

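The wrist view puts the plate's top centre at about (252,196) against a predicted (251,197), so the position is confirmed. Descending to grip.

Emit:
drive_tool(
  commands="0 0 40 0 0 0 0;0 0 75 0 0 0 0;0 0 95 0 0 0 0;0 0 108 0 0 0 0;0 0 114 0 0 0 0;0 0 114 0 0 0 0;0 0 114 0 0 0 0",
)

```text
clock: 2.48
ee_pos: [0.5573, 0.0414, 0.0986]
eef_rot: [0.001, 0.039, 0.999, -0.0]
ft_force: [-0.4, -0.3, 0.0]
opening: 1.001
```

```bash
python3 st.py 557.5 35.6 96 85.1; python3 - <<'E'
from h import *
c=camera_info("wrist"); a=camera("wrist"); save(a,"w2.png"); print(proj(c,(.5575,.0356,.124)))
E
```

```text
t 2.48 q [-0.107  0.181  1.964  0.     0.995 -1.599] p [557.3  41.4  98.6] F [-0.4 -0.3  0. ] op 1.001
[[-9.969e-01  7.880e-02  2.100e-03]
 [ 7.880e-02  9.969e-01 -1.000e-04]
 [-2.100e-03  0.000e+00 -1.000e+00]]
tool shift [-0.6 -5.8  2.6]
tooly az 85.47953230960549 rz 0.006624088420314377
[242.58165379 273.43401447]
```

View pics/w2.png

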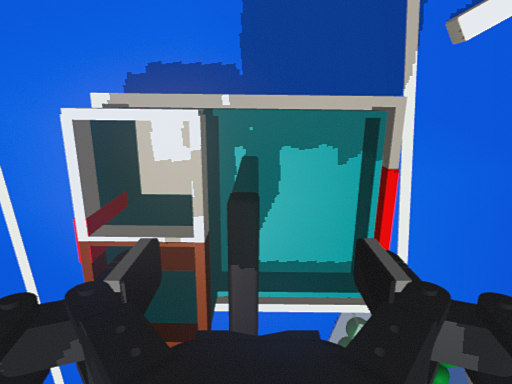

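Emit:
drive_tool(
  commands="-1 -6 2 0 0 0.006 0;-1 -6 2 0 0 0.006 0;-1 -6 2 0 0 0.006 0.5;-1 -6 2 0 0 0.006 0.7;-1 -6 2 0 0 0.006 1;-1 -6 2 0 0 0.006 1;-1 -6 2 0 0 0.006 1;-1 -6 2 0 0 0.006 1;-1 -6 2 0 0 0.006 1;-1 -6 2 0 0 0.006 1;-1 -6 2 0 0 0.006 1;-1 -6 2 0 0 0.006 1",
  squeeze=70,
)

```text
clock: 3.53
ee_pos: [0.557, 0.0349, 0.0953]
eef_rot: [-0.0, 0.043, 0.999, 0.0]
ft_force: [0.4, 1.3, -0.7]
opening: 0.129
```

```bash
python3 st.py 557.5 35.6 96 85.1
```

```text
t 3.53 q [-0.119  0.185  1.966  0.     0.99  -1.604] p [557.   34.9  95.3] F [ 0.4  1.3 -0.7] op 0.129
[[-9.963e-01  8.570e-02  0.000e+00]
 [ 8.570e-02  9.963e-01  3.000e-04]
 [ 0.000e+00  3.000e-04 -1.000e+00]]
tool shift [-0.4  0.7 -0.7]
tooly az 85.08512482066384 rz -0.00025962085624058745
```

Emit:
drive_tool(
  commands="0 0 -5 0 0 0 1;0 0 -12 0 0 0 1;0 0 -22 0 0 0 1;0 0 -34 0 0 0 1;0 0 -46 0 0 0 1;0 0 -58 0 0 0 1;0 0 -70 0 0 0 1;0 0 -80 0 0 0 1;0 0 -88 0 0 0 1;0 0 -90 0 0 0 1;0 0 -90 0 0 0 1",
)

```text
clock: 4.45
ee_pos: [0.5575, 0.0347, 0.1863]
eef_rot: [0.001, 0.043, 0.999, -0.0]
ft_force: [0.9, -0.4, -2.5]
opening: 0.126
```

```bash
python3 st.py
```

```text
t 4.45 q [-0.119  0.072  1.908 -0.     1.16  -1.604] p [557.5  34.7 186.3] F [ 0.9 -0.4 -2.5] op 0.126
[[-9.963e-01  8.570e-02  1.700e-03]
 [ 8.570e-02  9.963e-01 -2.000e-04]
 [-1.700e-03 -1.000e-04 -1.000e+00]]
```

Emit:
drive_tool(
  commands="0 0 0 0 0 0.03 1;0 0 0 0 0 0.1 1;0 0 0 0 0 0.2 1;0 0 0 0 0 0.3 1;0 0 0 0 0 0.4 1;0 0 0 0 0 0.5 1;0 0 0 0 0 0.6 1;0 0 0 0 0 0.7 1;0 0 0 0 0 0.8 1;0 0 0 0 0 0.9 1;0 0 0 0 0 1.0 1;0 0 0 0 0 1.1 1",
)

```text
clock: 5.45
ee_pos: [0.5564, 0.0348, 0.184]
eef_rot: [-0.001, 0.561, 0.828, -0.001]
ft_force: [-0.2, -0.4, -2.3]
opening: 0.128
```

Emit:
drive_tool(
  commands="0 0 0 0 0 0.1 1;0 0 0 0 0 0.2 1;0 0 0 0 0 0.3 1;0 0 0 0 0 0.4 1;0 0 0 0 0 0.5 1;0 0 0 0 0 0.6 1;0 0 0 0 0 0.7 1;0 0 0 0 0 0.8 1;0 0 0 0 0 0.9 1;0 0 0 0 0 1.0 1;0 0 0 0 0 1.1 1",
)

```text
clock: 6.37
ee_pos: [0.5564, 0.0348, 0.184]
eef_rot: [-0.001, 0.911, 0.413, -0.001]
ft_force: [-0.2, 0.2, -2.6]
opening: 0.13
```

Emit:
drive_tool(
  commands="0 0 0 0 0 0.1 1;0 0 0 0 0 0.2 1;0 0 0 0 0 0.3 1;0 0 0 0 0 0.4 1;0 0 0 0 0 0.5 1;0 0 0 0 0 0.6 1;0 0 0 0 0 0.7 1;0 0 0 0 0 0.8 1;0 0 0 0 0 0.9 1;0 0 0 0 0 0.94 1;0 0 0 0 0 0.942 1;0 0 0 0 0 0.942 1",
)

```text
clock: 7.37
ee_pos: [0.5565, 0.0348, 0.1844]
eef_rot: [-0.0, 0.999, -0.043, -0.001]
ft_force: [0.8, -0.0, -2.8]
opening: 0.128
```

```bash
python3 st.py 557.5 35.6 186 85.1;python3 - <<'E'
from h import *
c=camera_info("wrist"); a=camera("wrist"); b=camera("top")
w=np.hstack([cv2.resize(a,(512,384)),cv2.resize(b[150:250,240:340],(288,288)) if 0 else np.zeros((384,0,3),np.uint8)])
save(a,"w3.png")
E
```

```text
t 7.37 q [-0.119  0.074  1.91  -0.     1.16   1.536] p [556.5  34.8 184.4] F [ 0.8 -0.  -2.8] op 0.128
[[ 9.964e-01 -8.500e-02 -1.800e-03]
 [-8.500e-02 -9.964e-01  1.000e-04]
 [-1.800e-03  0.000e+00 -1.000e+00]]
tool shift [ 0.9 -0.9 -1.6]
tooly az -94.87389923860415 rz 0.00045554422363530694
```

View pics/w3.png

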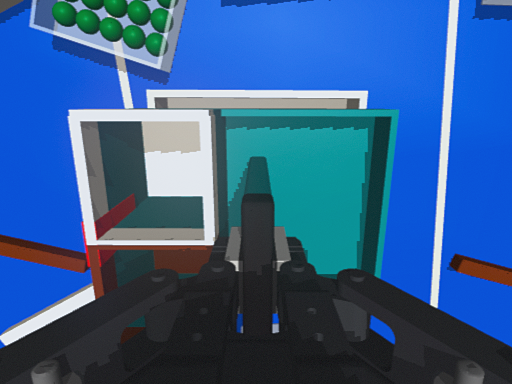

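```bash
python3 - <<'E'
from h import *
c=camera_info("wrist")
A,B=[plane(c,p,.045)*1000 for p in((147,90.5),(368,91))]
e=A-B; print(A,B,np.linalg.norm(e),np.degrees(np.arctan2(e[1],e[0])))
u=e/np.linalg.norm(e); n=np.array([u[1],-u[0],0]); print("centre",(A+B)/2-73*n)
# insert: rim of tray wall outer top corner (398,110) z: insert bottom=? lifted 89 -> 0.093+.036
for p,z in(((398,110),.093+.036),((220,111),.093+.036),((68,111),.093+.085),((213,110),.093+.085)): print(p,plane(c,p,z)*1000)
E
```

```text
[639.56050553 120.27282     45.        ] [623.47767474 -63.90609373  45.        ] 184.8797709595387 85.00948916197137
centre [558.79582446  34.53368822  45.        ]
(398, 110) [610.72185684 -54.02343061 129.        ]
(220, 111) [619.15359216  51.81879942 129.        ]
(68, 111) [625.72379194 114.26759732 178.        ]
(213, 110) [620.6318372   49.33393404 178.        ]
```

Relative to the housing centre, the insert is about 5 mm short in world x. Its angle agrees within 0.2°. Shifting it and lowering.

Emit:
drive_tool(
  commands="5 0 0 0 0 0 1;5 0 5 0 0 0 1;5 0 12 0 0 0 1;5 0 20 0 0 0 1;5 0 28 0 0 0 1;5 0 36 0 0 0 1;5 0 43 0 0 0 1;5 0 49 0 0 0 1;5 0 54 0 0 0 1;5 0 58 0 0 0 1;5 0 60 0 0 0 1;5 0 60 0 0 0 1",
)

```text
clock: 8.47
ee_pos: [0.5618, 0.0344, 0.1248]
eef_rot: [-0.0, 0.999, -0.043, -0.0]
ft_force: [-0.3, -1.2, -2.1]
opening: 0.128
```

```bash
python3 st.py
```

```text
t 8.47 q [-0.119  0.155  1.939  0.     1.048  1.538] p [561.8  34.4 124.8] F [-0.3 -1.2 -2.1] op 0.128
[[ 9.963e-01 -8.610e-02 -7.000e-04]
 [-8.610e-02 -9.963e-01  1.000e-04]
 [-7.000e-04 -0.000e+00 -1.000e+00]]
```

Emit:
drive_tool(
  commands="0 0 4 0 0 0 1;0 0 8 0 0 0 1;0 0 12 0 0 0 1;0 0 16 0 0 0 1;0 0 20 0 0 0 1;0 0 24 0 0 0 1;0 0 27 0 0 0 1;0 0 29 0 0 0 1;0 0 29 0 0 0 1",
)

```text
clock: 9.22
ee_pos: [0.5617, 0.0343, 0.0957]
eef_rot: [-0.0, 0.999, -0.043, -0.001]
ft_force: [0.5, -0.4, -2.8]
opening: 0.124
```

```bash
python3 st.py
```

```text
t 9.22 q [-0.119  0.194  1.954 -0.     0.994  1.538] p [561.7  34.3  95.7] F [ 0.5 -0.4 -2.8] op 0.124
[[ 9.963e-01 -8.620e-02 -1.000e-03]
 [-8.620e-02 -9.963e-01  1.000e-04]
 [-1.000e-03 -0.000e+00 -1.000e+00]]
```

Force is still about its weight, so it isn't touching the floor yet. Lowering another millimetre or so, releasing and backing off.

Emit:
drive_tool(
  commands="0 0 1 0 0 0 1;0 0 1.5 0 0 0 1;0 0 1.5 0 0 0 0.6;0 0 1.5 0 0 0 0.3;0 0 0 0 0 0 0.3;0 0 0 0 0 0 0.3;0 0 0 0 0 0 0;0 0 0 0 0 0 0;0 0 0 0 0 0 0;0 0 0 0 0 0 0",
)

```text
clock: 10.05
ee_pos: [0.562, 0.0344, 0.0963]
eef_rot: [-0.0, 0.999, -0.043, -0.0]
ft_force: [-0.6, 0.1, 0.8]
opening: 0.999
```

Emit:
drive_tool(
  commands="0 0 -30 0 0 0 0;0 0 -60 0 0 0 0;0 0 -100 0 0 0 0;0 0 -140 0 0 0 0;0 0 -160 0 0 0 0;0 0 -160 0 0 0 0;0 0 -160 0 0 0 0",
)

```text
clock: 10.63
ee_pos: [0.5628, 0.0343, 0.2582]
eef_rot: [0.0, 0.999, -0.043, 0.002]
ft_force: [-1.8, 0.7, -0.3]
opening: 1.003
```

```bash
python3 st.py;python3 - <<'E'
from h import *
c=camera_info("wrist"); a=camera("wrist"); save(a,"w4.png")
ins=lambda x,y,z:(.5593+.0868*x-.9962*y, .0355+.9962*x+.0868*y, z)
for X in((0,0,.124),(.084,-.0645,.089),(.084,.0645,.089),(.022,-.0645,.089),(-.084,-.0645,.040),(-.0925,-.073,.045),(.0925,-.073,.045),(.0925,.073,.045)): print(X,proj(c,ins(*X)).round(1))
E
```

```text
t 10.63 q [-0.119  0.019  1.827  0.     1.291  1.538] p [562.8  34.3 258.2] F [-1.8  0.7 -0.3] op 1.003
[[ 9.963e-01 -8.610e-02  3.600e-03]
 [-8.610e-02 -9.963e-01 -4.000e-04]
 [ 3.700e-03  1.000e-04 -1.000e+00]]
(0, 0, 0.124) [256.2 184.3]
(0.084, -0.0645, 0.089) [166.7 108.4]
(0.084, 0.0645, 0.089) [175.5 236.3]
(0.022, -0.0645, 0.089) [232.8 108.5]
(-0.084, -0.0645, 0.04) [333.8 108. ]
(-0.0925, -0.073, 0.045) [343.4  99.8]
(0.0925, -0.073, 0.045) [169.3  99.6]
(0.0925, 0.073, 0.045) [177.9 228.2]
```

View pics/w4.png

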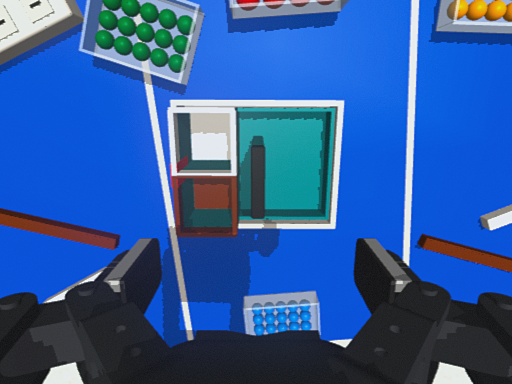

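The insert is seated: cup corners at (170,108) and (176,235) match the prediction, and both red marks are at the left (+y) end. Next are the sticks, starting by re-measuring them in the top view.

```bash
cat > loc.py <<'E'
from h import *
def sticks():
    a=camera("top"); np.save("top.npy",a); ci=camera_info("top"); hsv=cv2.cvtColor(a,cv2.COLOR_RGB2HSV).astype(int)
    H,S,V=hsv[...,0],hsv[...,1],hsv[...,2]
    mk={"brown":((H<12)|(H>172))&(S>100)&(V<150)&(V>40),"white":(S<70)&(V>120)}
    out=[]
    for n,m in mk.items():
        for c in cv2.findContours(m.astype(np.uint8),cv2.RETR_EXTERNAL,cv2.CHAIN_APPROX_NONE)[0]:
            if cv2.contourArea(c)<25: continue
            w=np.array([plane(ci,p[0],.016)[:2]*1000 for p in c],np.float32)
            r=cv2.minAreaRect(w); b=cv2.boxPoints(r); e=max((b[1]-b[0],b[2]-b[1]),key=np.linalg.norm)
            if 8<min(r[1])<24 and 100<max(r[1])<200: out.append((n,np.round(r[0],1),np.round(r[1]),round(float(np.degrees(np.arctan2(e[1],e[0]))%180),1)))
    return out
if __name__=="__main__":
    for s in sticks(): print(*s)
E
python3 loc.py; python3 st.py 482 270 150 161
```

```text
brown [ 404.4 -253.9] [175.  13.] 69.5
brown [496.8 312.3] [174.  13.] 71.4
white [419.3 261.1] [ 17. 178.] 114.4
t 10.73 q [-0.119  0.022  1.831 -0.     1.291  1.538] p [561.1  34.4 254.6] F [-0.6  0.2 -0.1] op 1.002
[[ 9.963e-01 -8.610e-02 -2.900e-03]
 [-8.610e-02 -9.963e-01  3.000e-04]
 [-2.900e-03 -1.000e-04 -1.000e+00]]
tool shift [ -98.8 -227.9  104.9]
tooly az -94.94057670188971 rz -1.3254130993112718
```

Emit:
drive_tool(
  commands="-99 -228 40 0 0 -1.325 0.4;-99 -228 40 0 0 -1.325 0.4;-99 -228 40 0 0 -1.325 0.4;-99 -228 40 0 0 -1.325 0.4;-99 -228 40 0 0 -1.325 0.4;-99 -228 60 0 0 -1.325 0.4;-99 -228 80 0 0 -1.325 0.4;-99 -228 105 0 0 -1.325 0.4;-99 -228 105 0 0 -1.325 0.4;-99 -228 105 0 0 -1.325 0.4;-99 -228 105 0 0 -1.325 0.4;-99 -228 105 0 0 -1.325 0.4",
)

```text
clock: 11.73
ee_pos: [0.4813, 0.2696, 0.1484]
eef_rot: [-0.001, 0.814, 0.581, -0.003]
ft_force: [-0.6, -0.2, 0.2]
opening: 0.603
```

```bash
python3 loc.py; python3 st.py 482 270 2 161
```

```text
brown [ 404.4 -253.9] [175.  13.] 69.5
t 11.78 q [0.326 0.103 1.948 0.    1.095 0.66 ] p [481.6 269.6 148.9] F [-0.2  0.7 -0.4] op 0.601
[[ 0.3275  0.9449 -0.0042]
 [ 0.9449 -0.3275 -0.0014]
 [-0.0027 -0.0035 -1.    ]]
tool shift [  0.9   0.7 146.9]
tooly az -19.115949786577556 rz -0.002023705542762391
```

Emit:
drive_tool(
  commands="1 1 40 0 0 0 0.4;1 1 80 0 0 0 0.4;1 1 110 0 0 0 0.4;1 1 130 0 0 0 0.4;1 1 142 0 0 0 0.4;1 1 146 0 0 0 0.4;1 1 146 0 0 0 0.4;1 1 146 0 0 0 1;1 1 146 0 0 0 1;1 1 146 0 0 0 1;1 1 146 0 0 0 1;1 1 146 0 0 0 1",
  squeeze=60,
)

```text
clock: 12.78
ee_pos: [0.4859, 0.2712, 0.0074]
eef_rot: [0.001, 0.814, 0.581, 0.002]
ft_force: [-0.9, -0.6, 5.1]
opening: 0.162
```

```bash
python3 st.py
```

```text
t 12.78 q [ 0.327  0.322  1.996 -0.     0.82   0.659] p [485.9 271.2   7.4] F [-0.9 -0.6  5.1] op 0.162
[[ 0.326   0.9454  0.0036]
 [ 0.9454 -0.326   0.0012]
 [ 0.0023  0.003  -1.    ]]
```

Emit:
drive_tool(
  commands="0 0 -10 0 0 0 1;0 0 -25 0 0 0 1;0 0 -50 0 0 0 1;0 0 -80 0 0 0 1;0 0 -110 0 0 0 1;0 0 -140 0 -0.05 0 1;0 0 -170 0 -0.12 0 1;0 0 -200 0 -0.2 0 1;0 0 -230 0 -0.3 0 1;0 0 -240 0 -0.4 0 1;0 0 -240 0 -0.5 0 1;0 0 -240 0 -0.5 0 1",
)

```text
clock: 13.78
ee_pos: [0.4842, 0.2723, 0.245]
eef_rot: [0.144, 0.788, 0.563, -0.202]
ft_force: [-1.6, 0.6, -1.7]
opening: 0.164
```

```bash
python3 st.py; python3 loc.py
```

```text
t 13.78 q [ 0.479  0.246  1.658 -0.338  1.614  0.859] p [484.2 272.3 245. ] F [-1.6  0.6 -1.7] op 0.164
[[ 2.839e-01  9.460e-01 -1.564e-01]
 [ 8.296e-01 -3.241e-01 -4.547e-01]
 [-4.809e-01 -6.000e-04 -8.768e-01]]
brown [ 404.5 -253.4] [177.  13.] 69.5
white [427.7 242.6] [ 17. 137.] 114.4
```

```bash
cat > tilt.py <<'E'
# args: az of horizontal tool direction (deg), phi below horizontal (deg), TCP target x y z mm
from h import *; import sys
az,phi,x,y,z=map(float,sys.argv[1:6]); a,f=np.radians([az,phi])
h=np.array([np.cos(a),np.sin(a),0]); tz=np.cos(f)*h-np.sin(f)*np.array([0,0,1])
p,R=pose(); M=R.as_matrix()
ty=np.array([-h[1],h[0],0]); ty*=np.sign(ty@M[:,1]); tx=np.cross(ty,tz)
T=np.column_stack([tx,ty,tz]); print("shift",(M.T@(np.array([x,y,z])-p*1000)).round(1),"rotvec",Rn.from_matrix(M.T@T).as_rotvec().round(3),"angle",np.degrees(np.linalg.norm(Rn.from_matrix(M.T@T).as_rotvec())).round(1))
E
python3 tilt.py -95 12 505 190 262; python3 tilt.py -95 12 522 92 262
```

```text
shift [-70.2  46.5  18.1] rotvec [-0.202 -0.857 -0.148] angle 51.2
shift [-146.8   94.3   59.8] rotvec [-0.202 -0.857 -0.148] angle 51.2
```

Emit:
drive_tool(
  commands="-9 6 2 -0.025 -0.1 -0.018 1;-18 12 5 -0.05 -0.2 -0.037 1;-27 18 7 -0.075 -0.31 -0.055 1;-36 24 9 -0.1 -0.42 -0.074 1;-45 30 12 -0.125 -0.53 -0.092 1;-54 36 14 -0.15 -0.64 -0.11 1;-63 42 16 -0.175 -0.75 -0.13 1;-70 46 18 -0.202 -0.857 -0.148 1;-70 46 18 -0.202 -0.857 -0.148 1;-70 46 18 -0.202 -0.857 -0.148 1",
)

```text
clock: 14.67
ee_pos: [0.504, 0.1885, 0.2615]
eef_rot: [0.424, 0.574, 0.525, -0.465]
ft_force: [-0.2, 0.6, -0.2]
opening: 0.158
```

```bash
python3 st.py; python3 tilt.py -95 12 522 92 262; python3 - <<'E'
from h import *
b=camera("side"); save(b,"s2.png",None,1.2)
E
```

```text
t 14.67 q [ 0.538  0.467  1.666 -1.022  1.956  0.738] p [504.  188.5 261.5] F [-0.2  0.6 -0.2] op 0.158
[[ 0.0175  0.9959 -0.089 ]
 [ 0.2083 -0.0907 -0.9738]
 [-0.9779 -0.0015 -0.2091]]
shift [-20.3  26.7  92.3] rotvec [-0.004 -0.001  0.001] angle 0.2
```

View pics/s2.png

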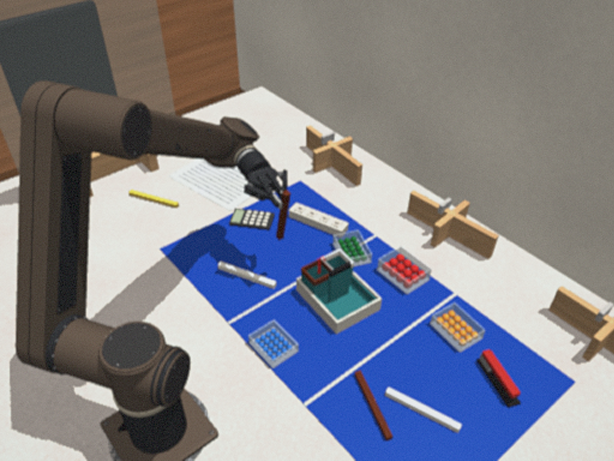

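```bash
python3 tilt.py -95 12 519 72 262;python3 tilt.py -95 12 519 72 146
```

```text
shift [-23.2  24.8 112.8] rotvec [-0.003 -0.003 -0.002] angle 0.3
shift [ 90.2  24.6 137.2] rotvec [-0.003 -0.003 -0.002] angle 0.3
```

Emit:
drive_tool(
  commands="-5 5 20 0 0 0 1;-12 12 50 0 0 0 1;-18 18 80 0 0 0 1;-23 25 105 0 0 0 1;-23 25 113 0 0 0 1;-13 25 115 0 0 0 1;2 25 118 0 0 0 1;22 25 122 0 0 0 1;42 25 127 0 0 0 1;62 25 131 0 0 0 1;77 25 134 0 0 0 1;85 25 136 0 0 0 1",
)

```text
clock: 15.72
ee_pos: [0.5186, 0.0733, 0.1481]
eef_rot: [0.424, 0.573, 0.525, -0.465]
ft_force: [-1.3, 0.2, -0.7]
opening: 0.167
```

Emit:
drive_tool(
  commands="5 0 1 0 0 0 1;5 0 1 0 0 0 1;5 0 1 0 0 0 1",
)

```text
clock: 15.97
ee_pos: [0.5201, 0.0729, 0.1468]
eef_rot: [0.426, 0.574, 0.524, -0.464]
ft_force: [-0.0, -0.0, -0.9]
opening: 0.163
```

```bash
python3 st.py 519 72 146;python3 - <<'E'
from h import *
b=camera("side"); save(b,"s3.png",(220,190,340,280),5)
c=camera("wrist"); save(c,"w5.png")
E
```

```text
t 15.97 q [ 0.366  0.545  1.814 -1.097  1.727  0.877] p [520.1  72.9 146.8] F [-0.  -0.  -0.9] op 0.163
[[ 0.0207  0.9961 -0.086 ]
 [ 0.2067 -0.0885 -0.9744]
 [-0.9782  0.0024 -0.2077]]
tool shift [ 0.6 -1.   1.1]
```

View pics/s3.png

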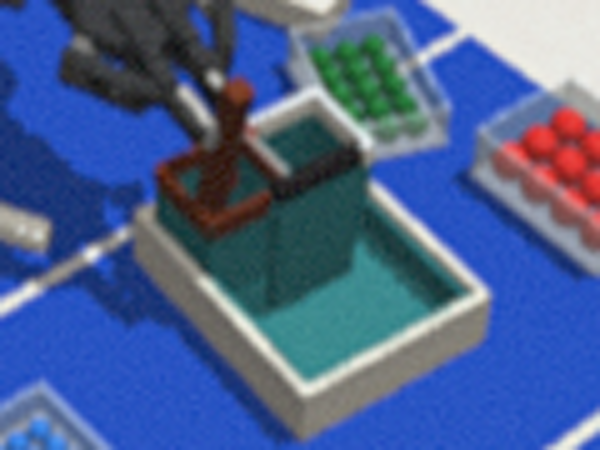

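The stick is inside the brown cup at (235,150) in the crop. Releasing and backing away along the tool axis.

Emit:
drive_tool(
  commands="3 0 0 0 0 0 1;3 0 0 0 0 0 0.5;3 0 0 0 0 0 0.4;3 0 0 0 0 0 0.4;3 0 0 0 0 0 0.4;3 0 -20 0 0 0 0.4;3 0 -50 0 0 0 0.4;-30 0 -90 0 0 0 0.4;-70 0 -120 0 0 0 0.4;-70 0 -120 0 0 0 0.4",
)

```text
clock: 16.9
ee_pos: [0.5301, 0.1774, 0.2449]
eef_rot: [0.427, 0.575, 0.523, -0.461]
ft_force: [0.4, 1.0, 0.8]
opening: 0.599
```

```bash
python3 st.py; python3 loc.py; python3 - <<'E'
from h import *
b=camera("side"); save(b,"s4.png",(160,160,400,340),3)
E
```

```text
t 16.9 q [ 0.506  0.511  1.636 -1.043  1.92   0.745] p [530.1 177.4 244.9] F [0.4 1.  0.8] op 0.599
[[ 0.0265  0.9961 -0.0836]
 [ 0.2083 -0.0873 -0.9742]
 [-0.9777  0.0084 -0.2098]]
brown [ 404.5 -254. ] [175.  13.] 69.5
white [427.2 244.1] [ 17. 140.] 114.3
```

View pics/s4.png

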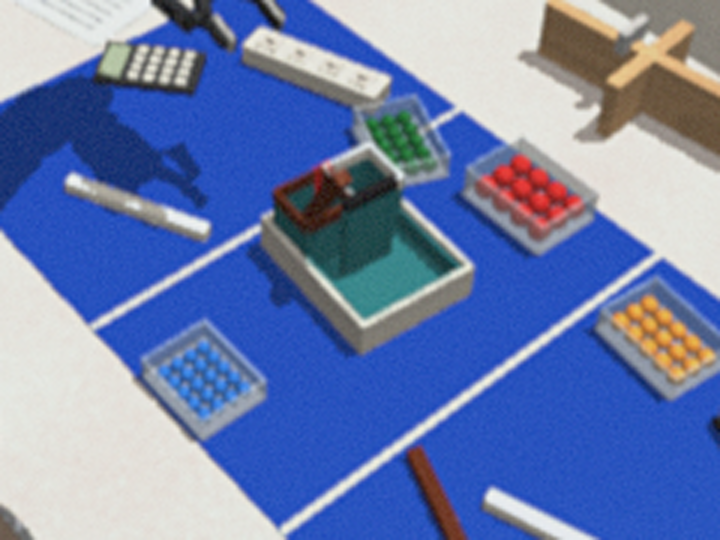

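```bash
python3 - <<'E'
from h import *
b=camera("side"); t=camera("top")
x=np.hstack([cv2.resize(b[195:265,235:315],(400,350),interpolation=cv2.INTER_CUBIC),cv2.resize(t[165:235,250:330],(400,350),interpolation=cv2.INTER_CUBIC)]); save(x,"st.png")
E
```

```text
(no output)
```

View pics/st.png

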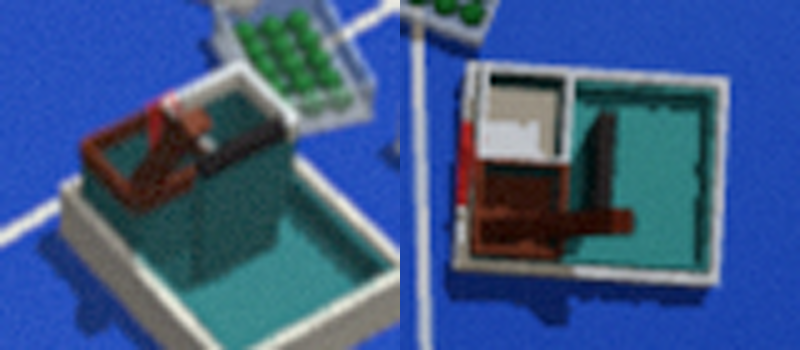

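Stick 1 leans about 26° in the brown cup, beside the plate and against the plate-side rim, which is within tolerance. Now the left white stick.

```bash
python3 tilt.py -65.6 90 438 220 170
```

```text
shift [ 75.8 -94.4 -21.9] rotvec [-0.348  1.329 -0.434] angle 82.5
```

Emit:
drive_tool(
  commands="0 -10 -22 -0.03 0.11 -0.036 0.4;6 -25 -22 -0.058 0.22 -0.072 0.4;15 -35 -22 -0.087 0.33 -0.11 0.4;25 -45 -22 -0.116 0.44 -0.145 0.4;35 -55 -22 -0.145 0.55 -0.18 0.4;45 -65 -22 -0.174 0.66 -0.217 0.4;55 -75 -22 -0.203 0.77 -0.253 0.4;65 -85 -22 -0.232 0.88 -0.29 0.4;76 -94 -22 -0.261 0.99 -0.325 0.4;76 -94 -22 -0.29 1.1 -0.36 0.4;76 -94 -22 -0.32 1.22 -0.4 0.4;76 -94 -22 -0.348 1.329 -0.434 0.4",
)

```text
clock: 18.1
ee_pos: [0.4371, 0.2196, 0.1681]
eef_rot: [-0.003, 0.541, 0.841, 0.001]
ft_force: [-0.9, -0.5, 0.3]
opening: 0.6
```

Emit:
drive_tool(
  commands="0 0 0 0 0 0 0.4;0 0 0 0 0 0 0.4",
)

```text
clock: 18.27
ee_pos: [0.4377, 0.2182, 0.1682]
eef_rot: [-0.001, 0.544, 0.839, -0.002]
ft_force: [-1.4, 1.2, -0.4]
opening: 0.599
```

```bash
python3 st.py; python3 tilt.py -65.6 90 438 220 3; python3 - <<'E'
from h import *
c=camera_info("wrist"); a=camera("wrist"); hsv=cv2.cvtColor(a,cv2.COLOR_RGB2HSV).astype(int)
m=((hsv[...,1]<70)&(hsv[...,2]>120)).astype(np.uint8)
for k in cv2.findContours(m,cv2.RETR_EXTERNAL,cv2.CHAIN_APPROX_NONE)[0]:
    if cv2.contourArea(k)>150:
        w=np.array([plane(c,p[0],.016)[:2]*1000 for p in k],np.float32); r=cv2.minAreaRect(w); print(np.round(r[0]),np.round(r[1]),round(r[2],1),k.min(0)[0],k.max(0)[0])
E
```

```text
t 18.27 q [ 0.256 -0.063  2.079 -0.003  1.131 -0.164] p [437.7 218.2 168.2] F [-1.4  1.2 -0.4] op 0.599
[[-0.4083  0.9128 -0.0039]
 [ 0.9129  0.4083 -0.0034]
 [-0.0015 -0.0049 -1.    ]]
shift [  1.8   1.8 165.1] rotvec [-0.005  0.002 -0.005] angle 0.4
[525.  85.] [64. 49.] 85.0 [248 288] [316 334]
[712. 194.] [27. 66.] 75.1 [458 277] [511 317]
[582. 400.] [13. 13.] 39.9 [494  42] [510  62]
[569. 415.] [13. 13.] 40.1 [492  17] [508  37]
[419. 262.] [ 16. 178.] 24.6 [249  13] [268 217]
[558. 428.] [13.  9.] 35.5 [490   0] [506  12]
[298. 167.] [344. 295.] 38.4 [0 0] [311 333]
```

Emit:
drive_tool(
  commands="2 2 40 0 0 0 0.4;2 2 80 0 0 0 0.4;2 2 115 0 0 0 0.4;2 2 140 0 0 0 0.4;2 2 155 0 0 0 0.4;2 2 162 0 0 0 0.4;2 2 163 0 0 0 0.4;2 2 163 0 0 0 1;2 2 163 0 0 0 1;2 2 163 0 0 0 1;2 2 163 0 0 0 1;2 2 163 0 0 0 1",
  squeeze=60,
)

```text
clock: 19.32
ee_pos: [0.4409, 0.2232, 0.0088]
eef_rot: [0.001, 0.542, 0.841, 0.001]
ft_force: [-0.3, 0.0, 6.6]
opening: 0.163
```

Emit:
drive_tool(
  commands="2 2 -10 0 0 0 1;0 0 -25 0 0 0 1;0 0 -50 0 0 0 1;0 0 -80 0 0 0 1;0 0 -110 0 0 0 1;0 0 -140 0 -0.05 0 1;0 0 -170 0 -0.12 0 1;0 0 -200 0 -0.2 0 1;0 0 -230 0 -0.3 0 1;0 0 -255 0 -0.4 0 1;0 0 -255 0 -0.5 0 1;0 0 -255 0 -0.5 0 1",
)

```text
clock: 20.32
ee_pos: [0.4389, 0.2249, 0.2634]
eef_rot: [0.209, 0.524, 0.815, -0.134]
ft_force: [-0.0, 0.6, -0.9]
opening: 0.158
```

```bash
python3 st.py; python3 loc.py; python3 tilt.py -95 12 500 170 280
```

```text
t 20.32 q [ 0.511 -0.078  1.969 -0.517  1.329  0.23 ] p [438.9 224.9 263.4] F [-0.   0.6 -0.9] op 0.158
[[-0.3638  0.9095  0.201 ]
 [ 0.7977  0.4157 -0.437 ]
 [-0.481   0.0014 -0.8767]]
brown [ 404.4 -254. ] [175.  13.] 69.5
shift [-74.4  33.4  19.9] rotvec [ 0.425 -0.842  0.319] angle 57.1
```

```bash
python3 tilt.py -95 12 560 180 285
```

```text
shift [-90.7  92.1  23. ] rotvec [ 0.425 -0.842  0.319] angle 57.1
```

Emit:
drive_tool(
  commands="-9 9 2 0.042 -0.084 0.032 1;-18 18 4 0.085 -0.168 0.064 1;-27 27 7 0.127 -0.25 0.096 1;-36 37 9 0.17 -0.337 0.128 1;-45 46 11 0.21 -0.42 0.16 1;-54 55 14 0.255 -0.505 0.19 1;-63 64 16 0.3 -0.59 0.223 1;-72 73 18 0.34 -0.674 0.255 1;-81 82 21 0.38 -0.758 0.287 1;-90 92 23 0.425 -0.842 0.319 1;-90 92 23 0.425 -0.842 0.319 1;-90 92 23 0.425 -0.842 0.319 1",
)

```text
clock: 21.37
ee_pos: [0.5606, 0.1776, 0.2822]
eef_rot: [0.423, 0.573, 0.525, -0.466]
ft_force: [0.0, 0.4, 0.1]
opening: 0.161
```

```bash
python3 st.py; python3 tilt.py -95 12 604 64 264;python3 tilt.py -95 12 604 64 147
```

```text
t 21.37 q [ 0.484  0.517  1.552 -1.081  1.95   0.651] p [560.6 177.6 282.2] F [0.  0.4 0.1] op 0.161
[[ 0.0146  0.9957 -0.0913]
 [ 0.207  -0.0923 -0.974 ]
 [-0.9782 -0.0047 -0.2075]]
shift [ -5.   53.8 110.4] rotvec [-0.006  0.     0.003] angle 0.4
shift [109.4  54.3 134.7] rotvec [-0.006  0.     0.003] angle 0.4
```

Emit:
drive_tool(
  commands="0 10 22 0 0 0 1;-2 25 50 0 0 0 1;-4 40 80 0 0 0 1;-5 50 102 0 0 0 1;-5 54 110 0 0 0 1;-5 54 110 0 0 0 1;10 54 113 0 0 0 1;30 54 118 0 0 0 1;52 54 123 0 0 0 1;74 54 127 0 0 0 1;92 54 131 0 0 0 1;103 54 133 0 0 0 1",
)

```text
clock: 22.37
ee_pos: [0.6032, 0.0674, 0.1534]
eef_rot: [0.424, 0.572, 0.525, -0.465]
ft_force: [-0.1, -0.1, -1.0]
opening: 0.162
```

Emit:
drive_tool(
  commands="5 0 2 0 0 0 1;5 0 2 0 0 0 1;5 0 2 0 0 0 1",
)

```text
clock: 22.62
ee_pos: [0.605, 0.0657, 0.1521]
eef_rot: [0.426, 0.574, 0.524, -0.464]
ft_force: [0.0, 0.3, 0.1]
opening: 0.164
```

```bash
python3 st.py 604 64 147;python3 - <<'E'
from h import *
b=camera("side"); save(b,"s5.png",(220,180,340,270),5)
E
```

```text
t 22.62 q [ 0.313  0.654  1.625 -1.148  1.727  0.787] p [605.   65.7 152.1] F [0.  0.3 0.1] op 0.164
[[ 0.0206  0.9961 -0.0862]
 [ 0.2061 -0.0886 -0.9745]
 [-0.9783  0.0023 -0.2072]]
tool shift [ 4.6 -0.9  2.7]
```

View pics/s5.png

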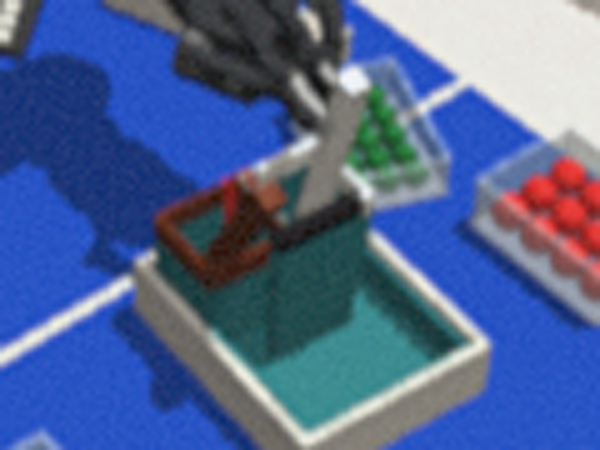

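The white stick is inside the white cup, top at (355,80) and entering at (310,210). Lowering a bit more, then releasing.

Emit:
drive_tool(
  commands="3 0 1 0 0 0 1;6 0 1 0 0 0 1;6 0 1 0 0 0 1;6 0 1 0 0 0 0.5;6 0 1 0 0 0 0.4;6 0 1 0 0 0 0.4;6 0 1 0 0 0 0.4;6 0 -20 0 0 0 0.4;0 0 -50 0 0 0 0.4;-30 0 -90 0 0 0 0.4;-70 0 -120 0 0 0 0.4;-70 0 -120 0 0 0 0.4",
)

```text
clock: 23.67
ee_pos: [0.6152, 0.1704, 0.2505]
eef_rot: [0.427, 0.575, 0.523, -0.461]
ft_force: [0.3, 0.5, 2.1]
opening: 0.601
```

```bash
python3 st.py; python3 loc.py; python3 tilt.py -95 60 560 60 300
```

```text
t 23.67 q [ 0.443  0.63   1.447 -1.108  1.907  0.653] p [615.2 170.4 250.5] F [0.3 0.5 2.1] op 0.601
[[ 0.0274  0.9962 -0.0832]
 [ 0.2077 -0.0871 -0.9743]
 [-0.9778  0.0094 -0.2093]]
brown [ 404.4 -253.9] [175.  13.] 69.5
shift [-71.4 -45.4 102.5] rotvec [ 0.008  0.834 -0.011] angle 47.8
```

```bash
python3 tilt.py -100 60 530 -20 290
```

```text
shift [-79.3 -68.4 185. ] rotvec [0.081 0.833 0.042] angle 48.0
```

Emit:
drive_tool(
  commands="-40 -5 5 0.01 0.08 0.005 0.4;-55 -15 25 0.015 0.16 0.01 0.4;-60 -25 50 0.02 0.25 0.01 0.4;-70 -35 75 0.03 0.34 0.015 0.4;-79 -45 100 0.04 0.43 0.02 0.4;-79 -55 125 0.05 0.52 0.025 0.4;-79 -62 150 0.06 0.61 0.03 0.4;-79 -68 170 0.07 0.71 0.035 0.4;-79 -68 185 0.08 0.8 0.04 0.4;-79 -68 185 0.08 0.83 0.04 0.4",
)

```text
clock: 24.55
ee_pos: [0.5273, -0.0267, 0.2838]
eef_rot: [0.163, 0.74, 0.619, -0.204]
ft_force: [-0.1, -0.9, -0.2]
opening: 0.602
```

```bash
python3 st.py; python3 tilt.py -110.5 90 389 -296 180
```

```text
t 24.55 q [-0.008  0.021  1.842 -0.526  1.415  0.29 ] p [527.3 -26.7 283.8] F [-0.1 -0.9 -0.2] op 0.602
[[ 0.15    0.9836 -0.1003]
 [ 0.85   -0.1802 -0.495 ]
 [-0.505  -0.011  -0.8631]]
shift [-197.2  -86.4  236.8] rotvec [0.036 0.529 0.175] angle 32.0
```

Emit:
drive_tool(
  commands="-20 -9 18 0.004 0.06 0.02 0.4;-40 -18 40 0.008 0.12 0.04 0.4;-60 -27 65 0.012 0.18 0.06 0.4;-82 -36 92 0.016 0.24 0.08 0.4;-104 -45 120 0.02 0.3 0.1 0.4;-126 -54 148 0.024 0.36 0.12 0.4;-148 -64 176 0.028 0.42 0.14 0.4;-170 -75 204 0.032 0.48 0.16 0.4;-190 -84 228 0.036 0.529 0.175 0.4;-197 -86 237 0.036 0.529 0.175 0.4;-197 -86 237 0.036 0.529 0.175 0.4;-197 -86 237 0.036 0.529 0.175 0.4",
)

```text
clock: 25.55
ee_pos: [0.3911, -0.2933, 0.1795]
eef_rot: [-0.001, 0.821, 0.571, -0.001]
ft_force: [0.4, -0.5, 0.6]
opening: 0.599
```

```bash
cat > wl.py <<'E'
from h import *
c=camera_info("wrist"); a=camera("wrist"); hsv=cv2.cvtColor(a,cv2.COLOR_RGB2HSV).astype(int); H,S,V=hsv[...,0],hsv[...,1],hsv[...,2]
for n,m in(("w",(S<70)&(V>120)),("b",((H<12)|(H>172))&(S>100)&(V<170)&(V>40))):
  for k in cv2.findContours(m.astype(np.uint8),cv2.RETR_EXTERNAL,cv2.CHAIN_APPROX_NONE)[0]:
    if cv2.contourArea(k)>150:
        w=np.array([plane(c,p[0],.016)[:2]*1000 for p in k],np.float32); r=cv2.minAreaRect(w); b=cv2.boxPoints(r); e=max((b[1]-b[0],b[2]-b[1]),key=np.linalg.norm)
        if 8<min(r[1])<30 and max(r[1])>60: print(n,np.round(r[0],1),np.round(r[1]),"az",np.degrees(np.arctan2(e[1],e[0])).round(1)%180,"px",k.min(0)[0],k.max(0)[0])
E
python3 st.py; python3 tilt.py -110.5 90 389 -296 5; python3 wl.py; python3 loc.py
```

```text
t 25.55 q [-0.85  -0.079  2.072 -0.003  1.151 -0.494] p [ 391.1 -293.3  179.5] F [ 0.4 -0.5  0.6] op 0.599
[[ 3.469e-01  9.379e-01 -3.000e-03]
 [ 9.379e-01 -3.469e-01 -7.000e-04]
 [-1.700e-03 -2.600e-03 -1.000e+00]]
shift [ -3.   -0.6 174.5] rotvec [-0.003  0.002  0.004] angle 0.3
w [ 481.4 -336.6] [ 16. 179.] az 108.4 px [299 104] [414 251]
b [ 404.6 -255.8] [177.  14.] az 69.4 px [250  27] [266 220]
brown [ 404.7 -253. ] [173.  13.] 69.5
white [ 482.6 -335.8] [ 17. 179.] 108.3
white [ 690.4 -232.2] [102.  11.] 81.5
```

Emit:
drive_tool(
  commands="-3 0 40 0 0 0 0.4;-3 0 80 0 0 0 0.4;-3 0 115 0 0 0 0.4;-3 0 145 0 0 0 0.4;-3 0 163 0 0 0 0.4;-3 0 173 0 0 0 0.4;-3 0 174 0 0 0 0.4;-3 0 174 0 0 0 1;-3 0 174 0 0 0 1;-3 0 174 0 0 0 1;-3 0 174 0 0 0 1;-3 0 174 0 0 0 1",
  squeeze=60,
)

```text
clock: 26.65
ee_pos: [0.3919, -0.2978, 0.0087]
eef_rot: [0.002, 0.82, 0.573, -0.001]
ft_force: [0.7, 2.4, 6.4]
opening: 0.162
```

Emit:
drive_tool(
  commands="0 0 -10 0 0 0 1;0 0 -25 0 0 0 1;0 0 -50 0 0 0 1;0 0 -80 0 0 0 1;0 0 -110 0 0 0 1;0 0 -140 0 -0.05 0 1;0 0 -170 0 -0.12 0 1;0 0 -200 0 -0.2 0 1;0 0 -230 0 -0.3 0 1;0 0 -260 0 -0.4 0 1;0 0 -275 0 -0.5 0 1;0 0 -275 0 -0.5 0 1",
)

```text
clock: 27.65
ee_pos: [0.3926, -0.2949, 0.2857]
eef_rot: [0.146, 0.793, 0.555, -0.204]
ft_force: [0.3, -0.1, -0.5]
opening: 0.163
```

```bash
python3 st.py; python3 loc.py; python3 tilt.py -95 12 480 -120 290; python3 tilt.py -95 12 500 175 290
```

```text
t 27.65 q [-0.613 -0.202  2.039 -0.524  1.205 -0.097] p [ 392.6 -294.9  285.7] F [ 0.3 -0.1 -0.5] op 0.163
[[ 0.3012  0.9399 -0.1609]
 [ 0.8209 -0.3414 -0.4577]
 [-0.4851  0.0058 -0.8744]]
white [ 690.4 -232.2] [102.  11.] 81.5
shift [167.1  23.1 -99.7] rotvec [-0.215 -0.854 -0.163] angle 51.3
shift [ 416.   -58.9 -236.5] rotvec [-0.215 -0.854 -0.163] angle 51.3
```

Emit:
drive_tool(
  commands="20 -4 -11 0 0 0 1;50 -10 -28 0 0 0 1;85 -17 -48 0 0 0 1;120 -23 -68 0 0 0 1;155 -30 -88 0 0 0 1;190 -37 -108 0 0 0 1;225 -44 -128 0 0 0 1;260 -51 -148 0 0 0 1;295 -58 -167 0 0 0 1;330 -65 -187 0 0 0 1;360 -71 -204 0 0 0 1;385 -76 -218 0 0 0 1",
)

```text
clock: 28.7
ee_pos: [0.4716, 0.1474, 0.2851]
eef_rot: [0.14, 0.794, 0.555, -0.205]
ft_force: [-0.3, -0.1, -0.2]
opening: 0.162
```

Emit:
drive_tool(
  commands="20 -4 -11 0 0 0 1;33 -6 -19 0 0 0 1;33 -6 -19 0 0 0 1",
)

```text
clock: 28.95
ee_pos: [0.4795, 0.1849, 0.2856]
eef_rot: [0.14, 0.793, 0.556, -0.205]
ft_force: [-0.8, -0.6, -1.5]
opening: 0.159
```

```bash
python3 st.py; python3 loc.py; python3 tilt.py -95 12 540 185 285
```

```text
t 28.95 q [ 0.349  0.106  1.742 -0.374  1.632  0.738] p [479.5 184.9 285.6] F [-0.8 -0.6 -1.5] op 0.159
[[ 0.2976  0.9394 -0.1701]
 [ 0.8245 -0.3428 -0.4502]
 [-0.4812 -0.0063 -0.8766]]
shift [ 19.7  56.5 -10.2] rotvec [-0.222 -0.854 -0.157] angle 51.3
```

Emit:
drive_tool(
  commands="2 6 -1 -0.022 -0.085 -0.016 1;4 11 -2 -0.044 -0.17 -0.031 1;6 17 -3 -0.066 -0.256 -0.047 1;8 22 -4 -0.089 -0.34 -0.063 1;10 28 -5 -0.11 -0.427 -0.079 1;12 34 -6 -0.133 -0.51 -0.094 1;14 39 -7 -0.155 -0.6 -0.11 1;16 45 -8 -0.178 -0.683 -0.126 1;18 50 -9 -0.2 -0.77 -0.14 1;20 56 -10 -0.222 -0.854 -0.157 1;20 56 -10 -0.222 -0.854 -0.157 1;20 56 -10 -0.222 -0.854 -0.157 1",
)

```text
clock: 30.0
ee_pos: [0.5393, 0.1835, 0.2848]
eef_rot: [0.425, 0.574, 0.524, -0.465]
ft_force: [-0.2, 0.1, -0.2]
opening: 0.16
```

```bash
python3 st.py; python3 tilt.py -95 12 544 69.5 266;python3 tilt.py -95 12 544 69.5 147
```

```text
t 30.0 q [ 0.506  0.486  1.591 -1.066  1.961  0.673] p [539.3 183.5 284.8] F [-0.2  0.1 -0.2] op 0.16
[[ 1.920e-02  9.959e-01 -8.880e-02]
 [ 2.061e-01 -9.090e-02 -9.743e-01]
 [-9.784e-01  4.000e-04 -2.069e-01]]
shift [ -5.1  15.  114.6] rotvec [-0.004  0.001 -0.001] angle 0.2
shift [111.4  15.  139.2] rotvec [-0.004  0.001 -0.001] angle 0.2
```

Emit:
drive_tool(
  commands="0 4 22 0 0 0 1;-2 8 50 0 0 0 1;-4 12 80 0 0 0 1;-5 15 104 0 0 0 1;-5 15 114 0 0 0 1;-5 15 115 0 0 0 1;10 15 118 0 0 0 1;30 15 122 0 0 0 1;52 15 127 0 0 0 1;74 15 131 0 0 0 1;92 15 135 0 0 0 1;103 15 138 0 0 0 1",
)

```text
clock: 31.0
ee_pos: [0.5446, 0.0714, 0.1546]
eef_rot: [0.426, 0.573, 0.524, -0.464]
ft_force: [-1.1, -0.2, -1.0]
opening: 0.159
```

Emit:
drive_tool(
  commands="5 0 1 0 0 0 1;8 0 1 0 0 0 1;8 0 1 0 0 0 1",
)

```text
clock: 31.25
ee_pos: [0.5457, 0.0717, 0.1495]
eef_rot: [0.427, 0.574, 0.524, -0.463]
ft_force: [-0.3, -0.5, -0.0]
opening: 0.161
```

```bash
python3 st.py 544 69.5 147;python3 - <<'E'
from h import *
b=camera("side"); save(b,"s6.png",(220,180,340,270),5)
E
```

```text
t 31.25 q [ 0.351  0.576  1.759 -1.114  1.727  0.852] p [545.7  71.7 149.5] F [-0.3 -0.5 -0. ] op 0.161
[[ 0.0232  0.9962 -0.0844]
 [ 0.2056 -0.0874 -0.9747]
 [-0.9784  0.0053 -0.2069]]
tool shift [ 2.  -1.5  2.8]
```

View pics/s6.png

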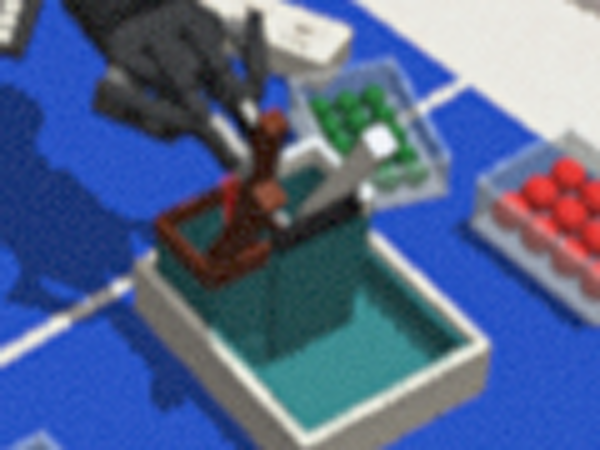

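The second brown stick is in the brown cup beside the first, and the white one leans in its own cup with its top at (378,140). Releasing.

Emit:
drive_tool(
  commands="3 0 1 0 0 0 1;4 0 1 0 0 0 1;4 0 1 0 0 0 0.5;4 0 1 0 0 0 0.4;4 0 1 0 0 0 0.4;4 0 1 0 0 0 0.4;4 0 -20 0 0 0 0.4;0 0 -50 0 0 0 0.4;-30 0 -90 0 0 0 0.4;-70 0 -120 0 0 0 0.4;-70 0 -120 0 0 0 0.4",
)

```text
clock: 32.22
ee_pos: [0.5555, 0.1765, 0.2483]
eef_rot: [0.429, 0.576, 0.523, -0.46]
ft_force: [0.2, 0.4, 2.0]
opening: 0.598
```

```bash
python3 st.py; python3 loc.py; python3 tilt.py -100 60 530 -20 300
```

```text
t 32.22 q [ 0.488  0.544  1.581 -1.065  1.917  0.72 ] p [555.5 176.5 248.3] F [0.2 0.4 2. ] op 0.598
[[ 0.0302  0.9962 -0.0813]
 [ 0.2073 -0.0858 -0.9745]
 [-0.9778  0.0125 -0.2091]]
shift [-90.9  -8.4 183.5] rotvec [0.084 0.833 0.041] angle 48.0
```

Emit:
drive_tool(
  commands="-40 0 5 0.01 0.08 0.005 0.4;-60 0 25 0.015 0.16 0.01 0.4;-70 -2 50 0.02 0.25 0.01 0.4;-80 -3 75 0.03 0.34 0.015 0.4;-90 -4 100 0.04 0.43 0.02 0.4;-90 -6 125 0.05 0.52 0.025 0.4;-91 -7 150 0.06 0.61 0.03 0.4;-91 -8 170 0.07 0.71 0.035 0.4;-91 -8 184 0.08 0.8 0.04 0.4;-91 -8 184 0.08 0.83 0.04 0.4",
)

```text
clock: 33.1
ee_pos: [0.5276, -0.0273, 0.2941]
eef_rot: [0.165, 0.74, 0.619, -0.203]
ft_force: [0.5, 0.1, 0.4]
opening: 0.601
```

```bash
python3 st.py; python3 loc.py; python3 tilt.py -71.6 90 497 -379 190
```

```text
t 33.1 q [-0.008  0.011  1.832 -0.526  1.427  0.281] p [527.6 -27.3 294.1] F [0.5 0.1 0.4] op 0.601
[[ 0.1504  0.9839 -0.0964]
 [ 0.8499 -0.1785 -0.4958]
 [-0.5051 -0.0073 -0.863 ]]
shift [-251.3   33.3  267.8] rotvec [-0.139  0.517 -0.487] angle 41.4
```

Emit:
drive_tool(
  commands="-20 3 18 -0.011 0.043 -0.04 0.4;-42 6 42 -0.023 0.086 -0.08 0.4;-65 9 68 -0.035 0.13 -0.122 0.4;-90 12 95 -0.047 0.173 -0.163 0.4;-115 15 122 -0.058 0.216 -0.203 0.4;-140 18 149 -0.07 0.26 -0.244 0.4;-165 21 176 -0.081 0.302 -0.285 0.4;-190 24 203 -0.093 0.345 -0.325 0.4;-215 27 230 -0.105 0.39 -0.366 0.4;-235 31 252 -0.116 0.43 -0.406 0.4;-251 33 268 -0.128 0.474 -0.446 0.4;-251 33 268 -0.139 0.517 -0.487 0.4",
)

```text
clock: 34.15
ee_pos: [0.4969, -0.3792, 0.1867]
eef_rot: [-0.003, 0.584, 0.812, -0.001]
ft_force: [-0.3, 0.3, -0.1]
opening: 0.598
```

Emit:
drive_tool(
  commands="0 0 0 0 0 0 0.4;0 0 0 0 0 0 0.4;0 0 0 0 0 0 0.4",
)

```text
clock: 34.4
ee_pos: [0.499, -0.3751, 0.1893]
eef_rot: [-0.001, 0.583, 0.813, -0.002]
ft_force: [-0.2, 0.5, 0.8]
opening: 0.601
```

```bash
python3 st.py; python3 tilt.py -71.6 90 497 -379 5; python3 wl.py; python3 loc.py
```

```text
t 34.4 q [-0.805  0.214  1.743 -0.004  1.186 -1.131] p [ 499.  -375.1  189.3] F [-0.2  0.5  0.8] op 0.601
[[-3.209e-01  9.471e-01 -3.400e-03]
 [ 9.471e-01  3.209e-01 -1.700e-03]
 [-5.000e-04 -3.800e-03 -1.000e+00]]
shift [ -2.9  -2.5 184.3] rotvec [-0.004  0.001  0.006] angle 0.4
w [ 481.9 -337.2] [ 16. 179.] az 108.6 px [245  27] [262 216]
white [ 482.2 -335.9] [ 17. 179.] 108.6
white [ 690.4 -232.2] [102.  11.] 81.5
```

Emit:
drive_tool(
  commands="-3 -2 40 0 0 0 0.4;-3 -2 80 0 0 0 0.4;-3 -2 118 0 0 0 0.4;-3 -2 150 0 0 0 0.4;-3 -2 170 0 0 0 0.4;-3 -2 182 0 0 0 0.4;-3 -2 183 0 0 0 0.4;-3 -2 183 0 0 0 1;-3 -2 183 0 0 0 1;-3 -2 183 0 0 0 1;-3 -2 183 0 0 0 1;-3 -2 183 0 0 0 1",
  squeeze=60,
)

```text
clock: 35.5
ee_pos: [0.4992, -0.3814, 0.0098]
eef_rot: [0.002, 0.583, 0.813, -0.002]
ft_force: [0.7, 1.3, 6.0]
opening: 0.159
```

Emit:
drive_tool(
  commands="0 0 -10 0 0 0 1;0 0 -25 0 0 0 1;0 0 -50 0 0 0 1;0 0 -80 0 0 0 1;0 0 -110 0 0 0 1;0 0 -140 0 -0.05 0 1;0 0 -170 0 -0.12 0 1;0 0 -200 0 -0.2 0 1;0 0 -230 0 -0.3 0 1;0 0 -260 0 -0.4 0 1;0 0 -280 0 -0.5 0 1;0 0 -280 0 -0.5 0 1",
)

```text
clock: 36.5
ee_pos: [0.4993, -0.3785, 0.2937]
eef_rot: [0.206, 0.563, 0.787, -0.146]
ft_force: [0.7, 0.2, 0.5]
opening: 0.163
```

```bash
python3 st.py; python3 loc.py; python3 - <<'E'
from h import *
p,R=pose(); print((R.as_matrix().T@(np.array([450,-60,295])-p*1000)).round(0))
E
python3 tilt.py -95 60 450 -60 295
```

```text
t 36.5 q [-0.712 -0.06   1.899 -0.325  0.878 -0.885] p [ 499.3 -378.5  293.7] F [0.7 0.2 0.5] op 0.163
[[-0.2809  0.9464  0.1594]
 [ 0.8257  0.323  -0.4624]
 [-0.4891  0.0017 -0.8722]]
white [ 690.9 -232.4] [102.  12.] 82.3
[ 276.   57. -157.]
shift [ 275.5   56.6 -157.2] rotvec [ 0.204 -0.019  0.362] angle 23.8
```

```bash
python3 tilt.py -95 60 560 180 295
```

```text
shift [ 443.3  238.1 -249.9] rotvec [ 0.204 -0.019  0.362] angle 23.8
```

Emit:
drive_tool(
  commands="9 5 -5 0.004 0 0.007 1;27 14 -15 0.012 -0.001 0.022 1;49 26 -27 0.022 -0.002 0.04 1;71 38 -40 0.033 -0.003 0.058 1;98 52 -55 0.045 -0.004 0.08 1;124 67 -70 0.057 -0.005 0.1 1;151 81 -85 0.07 -0.006 0.123 1;177 95 -100 0.082 -0.008 0.145 1;204 110 -115 0.094 -0.009 0.167 1;231 124 -130 0.106 -0.01 0.188 1;257 138 -145 0.118 -0.011 0.21 1;279 150 -157 0.129 -0.012 0.228 1",
)

```text
clock: 37.55
ee_pos: [0.5371, -0.0263, 0.2886]
eef_rot: [0.181, 0.661, 0.706, -0.177]
ft_force: [1.0, -0.6, 0.3]
opening: 0.16
```

```bash
python3 st.py; python3 tilt.py -95 60 560 180 295
```

```text
t 37.55 q [-0.01  -0.032  1.881 -0.532  1.302  0.072] p [537.1 -26.3 288.6] F [ 1.  -0.6  0.3] op 0.16
[[-0.0598  0.998   0.0227]
 [ 0.8698  0.0632 -0.4893]
 [-0.4897 -0.0095 -0.8718]]
shift [ 174.9   35.8 -106. ] rotvec [ 0.066 -0.011  0.136] angle 8.7
```

Emit:
drive_tool(
  commands="28 6 -17 0.01 -0.002 0.02 1;56 12 -34 0.02 -0.004 0.042 1;84 17 -51 0.03 -0.005 0.063 1;112 23 -68 0.04 -0.007 0.085 1;138 28 -84 0.05 -0.009 0.105 1;160 33 -97 0.06 -0.01 0.125 1;172 35 -104 0.066 -0.011 0.136 1;175 36 -106 0.066 -0.011 0.136 1;175 36 -106 0.066 -0.011 0.136 1",
)

```text
clock: 38.3
ee_pos: [0.5603, 0.1786, 0.2946]
eef_rot: [0.176, 0.711, 0.653, -0.191]
ft_force: [1.3, -0.9, -0.1]
opening: 0.163
```

```bash
python3 st.py; python3 tilt.py -95 12 572 180 290
```

```text
t 38.3 q [ 0.332  0.203  1.622 -0.477  1.549  0.484] p [560.3 178.6 294.6] F [ 1.3 -0.9 -0.1] op 0.163
[[ 0.074   0.9964 -0.0417]
 [ 0.8618 -0.085  -0.5001]
 [-0.5018  0.0011 -0.865 ]]
shift [ 4.4 11.5  2.8] rotvec [ 0.002 -0.836  0.   ] angle 47.9
```

Emit:
drive_tool(
  commands="1 1 0 0 -0.09 0 1;1 2 0 0 -0.18 0 1;2 3 1 0 -0.27 0 1;2 4 1 0 -0.36 0 1;3 6 1 0 -0.45 0 1;3 7 2 0 -0.54 0 1;4 8 2 0 -0.63 0 1;4 10 2 0 -0.72 0 1;4 11 3 0 -0.8 0 1;4 12 3 0 -0.836 0 1;4 12 3 0 -0.836 0 1",
)

```text
clock: 39.22
ee_pos: [0.5719, 0.1775, 0.2885]
eef_rot: [0.425, 0.572, 0.524, -0.466]
ft_force: [-0.3, -1.2, -1.4]
opening: 0.162
```

```bash
python3 st.py; python3 tilt.py -95 12 580 65.5 272;python3 tilt.py -95 12 580 65.5 150
```

```text
t 39.22 q [ 0.477  0.527  1.526 -1.096  1.95   0.633] p [571.9 177.5 288.5] F [-0.3 -1.2 -1.4] op 0.162
[[ 0.0164  0.9961 -0.0866]
 [ 0.2042 -0.0881 -0.9749]
 [-0.9788 -0.0017 -0.2049]]
shift [ -6.6  17.9 111.9] rotvec [-0.001  0.003  0.001] angle 0.2
shift [112.8  18.1 136.9] rotvec [-0.001  0.003  0.001] angle 0.2
```

Emit:
drive_tool(
  commands="-1 4 22 0 0 0 1;-3 9 50 0 0 0 1;-5 14 80 0 0 0 1;-6 17 102 0 0 0 1;-6 18 111 0 0 0 1;-6 18 112 0 0 0 1;10 18 115 0 0 0 1;30 18 120 0 0 0 1;52 18 124 0 0 0 1;74 18 129 0 0 0 1;92 18 133 0 0 0 1;104 18 135 0 0 0 1",
)

```text
clock: 40.22
ee_pos: [0.5807, 0.0686, 0.1587]
eef_rot: [0.426, 0.573, 0.525, -0.463]
ft_force: [0.1, -0.1, -0.9]
opening: 0.162
```

Emit:
drive_tool(
  commands="5 0 1 0 0 0 1;9 0 2 0 0 0 1;9 0 2 0 0 0 1;11 0 2 0 0 0 1",
)

```text
clock: 40.55
ee_pos: [0.5824, 0.0684, 0.1521]
eef_rot: [0.428, 0.574, 0.524, -0.461]
ft_force: [-0.4, 0.4, 0.3]
opening: 0.159
```

```bash
python3 st.py 580 65.5 150;python3 - <<'E'
from h import *
b=camera("side"); save(b,"s7.png",(220,180,340,270),5)
E
```

```text
t 40.55 q [ 0.327  0.621  1.679 -1.136  1.724  0.815] p [582.4  68.4 152.1] F [-0.4  0.4  0.3] op 0.159
[[ 0.0254  0.9963 -0.082 ]
 [ 0.2072 -0.0855 -0.9746]
 [-0.978   0.0077 -0.2086]]
tool shift [ 1.4 -2.2  3.4]
```

View pics/s7.png

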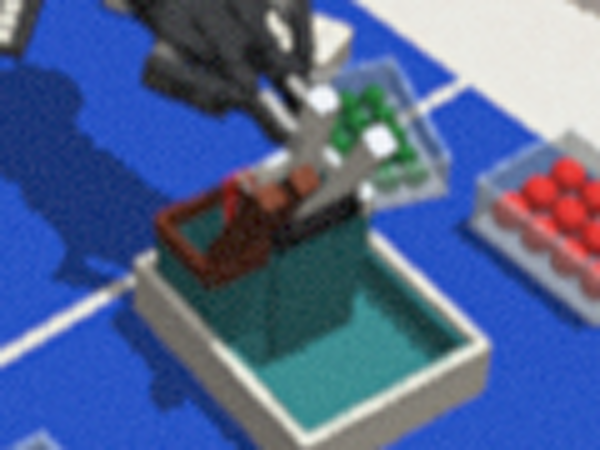

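The second white stick enters the white cup beside the first, with tops at (325,98) and (378,138). The two browns lean side by side at (267,195) and (303,180). Releasing and retreating.

Emit:
drive_tool(
  commands="3 0 1 0 0 0 1;4 0 1 0 0 0 1;4 0 1 0 0 0 0.6;4 0 1 0 0 0 0.55;4 0 1 0 0 0 0.55;4 0 1 0 0 0 0.55;4 0 -20 0 0 0 0.55;0 0 -50 0 0 0 0.5;-30 0 -90 0 0 0 0.4;-70 0 -140 0 0 0 0.4;-90 0 -180 0 0 0 0.4;-90 0 -200 0 0 0 0.4",
)

```text
clock: 41.6
ee_pos: [0.5957, 0.2367, 0.2785]
eef_rot: [0.427, 0.575, 0.524, -0.461]
ft_force: [0.9, 0.1, 0.7]
opening: 0.599
```

Emit:
drive_tool(
  commands="-20 0 -30 0 0 0 0.4;-20 0 -30 0 0 0 0.4;-20 0 -30 0 0 0 0.4;-20 0 -30 0 0 0 0.4;-20 0 -30 0 0 0 0.4;-20 0 -30 0 0 0 0.4",
)

```text
clock: 42.1
ee_pos: [0.5972, 0.2595, 0.2992]
eef_rot: [0.426, 0.573, 0.524, -0.464]
ft_force: [0.3, -0.0, 0.2]
opening: 0.594
```

```bash
python3 st.py; python3 loc.py;python3 - <<'E'
from h import *
b=camera("side"); t=camera("top"); w=camera("wrist")
x=np.hstack([cv2.resize(b[185:265,235:315],(400,400),interpolation=cv2.INTER_CUBIC),cv2.resize(t[160:240,250:330],(400,400),interpolation=cv2.INTER_CUBIC)]); save(x,"fin.png")
for n in("top0.npy",): d=np.abs(np.load(n).astype(int)-t).max(2)>70; d[:, :]&=True; k,_,s,_=cv2.connectedComponentsWithStats(d.astype(np.uint8)); print([list(map(int,r)) for r in s[1:] if r[4]>25])
E
```

```text
t 42.1 q [ 0.555  0.657  1.311 -1.082  2.05   0.59 ] p [597.2 259.5 299.2] F [ 0.3 -0.   0.2] op 0.594
[[ 0.0199  0.9962 -0.0849]
 [ 0.2051 -0.0872 -0.9748]
 [-0.9785  0.002  -0.206 ]]
[[28, 148, 238, 236, 19343], [264, 179, 52, 43, 1271], [154, 200, 16, 16, 122], [368, 209, 48, 22, 261], [187, 210, 48, 20, 257], [346, 232, 50, 21, 292], [331, 356, 10, 13, 54], [336, 371, 11, 13, 97]]
```

View pics/fin.png

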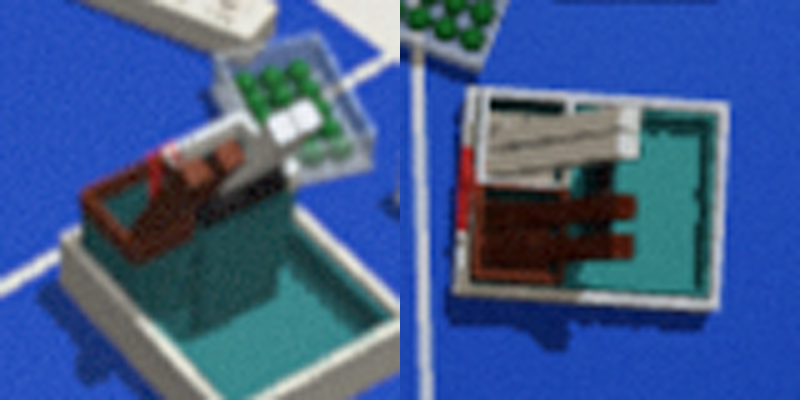

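```bash
python3 - <<'E'
from h import *
ci=camera_info("top"); c=np.array([559.3,35.0]); ex=np.array([.0868,.9962]); ey=np.array([-.9962,.0868])
for n,q,cy in(("w",(232,133),-31.25),("b1",(228,207),31.25),("b2",(228,245),31.25)):
    X=plane(ci,(250+q[0]/5-.5,160+q[1]/5-.5),.165)[:2]*1000-c
    print(n,"top end in insert frame",(X@ex).round(1),(X@ey).round(1),"cup",53,cy)
# dy between cup positions
E
```

```text
w top end in insert frame -12.3 -30.9 cup 53 -31.25
b1 top end in insert frame -12.1 17.4 cup 53 31.25
b2 top end in insert frame -13.3 42.1 cup 53 31.25
```

```bash
python3 -c "
from h import *
print(workorder.sign_off())"
```

```text
the job is handed in; nothing more can be done
None
```

I finished the task and handed it in at about 42 s on the robot's clock; `sign_off` gives no verdict.

- **Insert:** I lifted it by its plate, turned it half a turn and set it back down. The wrist picture after release put its corners within about 3 px of a seated pose, with both red marks at the same (+y) end. Its height was not measured directly; it was judged from that fit.
- **Sticks:** Four were on the mat, two brown and two white. All four now stand in the cup of their own colour, leaning about 28° on the rim. Their middles are about 23 mm from the cup axis and about 79 mm above the cup floor. These come from the top ends in one top view, taking the end height as 165 mm. All are inside the 40° and 40 mm limits.
- **Bystanders:** I never reached for a bystander or the yellow look-alike. A before/after comparison of top pictures showed changes at the insert and where the sticks had lain. The arm hid part of the view, and I did not follow up the small changes near the image edge, so that check is incomplete.
- **Disagreements seen:**
  - The automatic stick finder lost the right-hand white stick in several top views; the side and wrist views showed it had not moved.
  - The insert was gripped a few millimetres off-centre, so I moved it 5 mm before lowering.

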